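Check a hotplate's measuring spot with a contact thermometer

TASK

The crucible is standing on the engraved measuring spot of the hotplate: first lift it off and stand it upright on the grey heat-resistant mat, beside the glass dish that lies there, and let go of it. Then draw the contact thermometer out of its leaning cradle and hold it upright, square to the plate, with its sprung head inside the engraved ring and lightly pressed about half-way in along its travel. The job finishes while you are still holding the thermometer on the spot like that; leave the other things where they are.

Things in the scene. Friction and masses are not known exactly. Their poses are not given: they have to be found in the camera images.
- crucible: small white porcelain crucible, a cup 39 mm across at the rim, 25 mm across at the foot and 32 mm high, empty and loose. It starts upright on the hotplate, over the engraved spot. Origin at the centre of its underside, z up.
- hotplate: low laboratory hotplate, fixed: white housing 180 x 140 mm and 56 mm high, its front (two black knobs, a display) towards the robot; on top a square aluminium plate, 125 x 125 mm, 12 mm thick, its upper face 86 mm above the worktop. Origin on the worktop under the housing, z up, x to its back, y to its left as seen from the front; the plate's centre is at x = +12 mm.
- spot (a point): centre of the measuring spot on the upper face of the plate: an engraved dark ring, 26 mm inside diameter, with a centre dot and four short cross ticks, off the plate's centre towards its left. At the start the crucible hides most of it.
- mat: grey heat-resistant bench mat, fixed, 135 mm (x) by 180 mm (y), 6 mm thick. Origin at the centre of its underside, z up. The half towards its +y end carries the petri dish, the half towards its -y end is free. It lies left or right of the hotplate.
- holder: leaning cradle for the thermometer, fixed: dark steel base 115 x 80 mm, grey plastic pocket that leans 0.30 rad (17 degrees) towards its front (-x). Origin at the centre of the underside of the base, z up. The pocket takes the lowest 30 mm of the handle with 1.5 mm play; its mouth is about 105 mm above the worktop. It stands on the other side of the hotplate than the mat.
- probe: cordless contact thermometer, loose, about 0.12 kg, 175 mm long: black handle 26 mm (x) by 22 mm (y) by 120 mm (z), below it a thin steel stem and the sprung head. Origin at the centre of the lower end face of the handle, z along the handle away from the head. It starts leaning in the pocket with the upper 90 mm of the handle clear; draw it out along its own axis by 100 mm.
- probe_grip (a point): point on the axis of the handle, 90 mm above its lower end face (30 mm below its top), good to grip across the 22 mm (y) width.
- probe_tip (a point): centre of the flat lower end of the sprung head (aluminium, 12 mm diameter), 55 mm below the handle's lower end when the head is out.
- probe_head (a joint): how far the sprung head is pushed in towards the handle: 0 m out, 0.010 m the stop. The spring pushes with about 1 N at the start of the travel and 4.5 N at its end.
- petri_dish: shallow clear glass dish, 60 mm diameter, 12 mm high, loose, on the mat. Origin at the centre of its underside. To be left alone.
- weigh_bottle: small clear glass weighing bottle with a knobbed lid, 39 mm diameter, 58 mm high, loose, behind the hotplate. To be left alone.
- dropper: small brown bottle with a rubber bulb, 33 mm diameter, 76 mm high, loose, near the front edge of the worktop. To be left alone.
- stopper: rubber stopper, 31 mm diameter, 30 mm high, loose, near the front edge of the worktop. To be left alone.
- marker: pen, 134 mm long, 14 mm thick, lying loose behind the work. To be left alone.

How it is judged:
By the outcome, as a careful person would: the job done as asked, in the order asked, and still so for the second after the job is handed in, while the arm keeps its last pose, push and grip.
It also fails if it takes over 66 s, if anything falls off the work surface, if the arm or the gripper's body presses on something with over 40 N, if the wrist force passes 120 N, or if a joint passes its speed limit or range.

ROBOT

A 7-joint arm with a two-finger parallel gripper is mounted at the origin on a cart in front of the work surface, level with it; the furniture and walls round the work are solid. World frame = base frame: x ahead of the robot, y to its left, z up, the work surface at z = 0. Lengths are in m, angles in rad, forces in N, time in s.
With the tool pointing down it reaches from about 0.4 to 0.925 m from the base axis. Payload 5.6 kg.
Tool frame: the origin (TCP) lies between the finger pads; the fingertips stand 22 mm ahead of it and the grasp point (between the pads) lies 3 mm ahead of it (nose_length is the distance from the TCP to the fingertips, in m); z points along the fingers, y is the line along which they close (so a half turn about z gives the same grasp; the last joint's range is limited). The gripper opens to 85 mm and grips with 20 to 120 N. Pads are 22 mm wide; open, the fingers measure 114 mm over their backs; the gripper's body (76 mm by 85 mm) begins 54 mm behind the grasp point. The pads swing forward as they close: fully open they stand 13 mm farther back than shut.
Start: joints at [-1.268, 0.468, -0.012, 1.603, 0.006, 1.071, -0.056], TCP at [0.22, 0.612, 0.253] pointing down, gripper open.
Joint ranges: [-2.53, 2.53], [-0.31, 2.02], [-1.57, 1.55], [0.28, 2.44], [-1.29, 4.43], [0.15, 1.84], [-2.92, 2.92]. Speed limits (rad/s): [2.57, 2.57, 3.14, 3.14, 3.14, 3.14, 3.14].

INTERFACE

Orientations are given as a rotation vector (axis times angle).
In Python, from plant import get_state, grab_frame, job_done, nose_length gives the robot as it stands.
- The arm moves only by the tool drive_tool, never from a script. Its argument "increments" is a list of rows, each an object of numbers: "jaw": the opening, from 0 (shut) to 1 (fully open); "x", "y", "z": the shift along the tool's x, y, z in units of 100 cm (1.0 is 100 cm); "wx", "wy", "wz": the turn, a rotation vector about the tool's x, y, z in units of 1.5 rad (1.0 is 1.5 rad). A call has 1 to 5 rows; each row shifts and turns the commanded pose from where the row before left it, along the tool's axes as they then stand; what a row does not reach is not made up. A row lasts 1/10 s, in which the tool goes at most 50 mm and 8.59 degrees, less where a joint would pass 70% of its speed; a pose out of reach is approached as far as the arm can. A call with a number of a shift or a turn outside -1 to 1 is refused whole. A call with a gripper value outside its range is refused whole. The fingers move at their own pace and stop on an object; the grip force is fixed at half the most. Time passes only in rows, so rows that do not move let the fingers close. It gives the time, the measured TCP pose, the force, the opening and the grip force at its end, in the units of the state.
- get_state(): the state, without advancing time (a new reading comes with each control period).
- grab_frame(name): name is "scene" or "top"; returns a dict with "img" (480x640x3 uint8, red, green, blue), "range_z" (480x640 float32, m along the optical axis (not along the pixel's ray), 0 where there is no reading), "fx", "fy", "cx", "cy" (pixels), "distortion" ([k1, k2, p1, p2, k3] as OpenCV has them; the pictures are not rectified), "rvec" (rotation vector, rad) and "tvec" (3), from world to camera coordinates, as OpenCV has them. Camera axes: x right, y down, z forward; pixel columns grow to the right and rows downward; lengths in m; the calibration is good to about 2 mm. A picture is of the moment at which its call begins.
- job_done(): hands the job in; it is judged then, once.
The state is a dict: "time_s": time; "joint_positions": joint angles; "joint_vel": joint speeds; "joint_efforts": joint torques, N m; "tool_pos": TCP position; "tool_rot": TCP orientation; "ft_force": force on the tool from outside, world axes, zero at the start; "torque": the same for the moment, N m; "gripper_width": finger opening in m; "finger_force": force on a finger pad.
Only numpy, scipy, OpenCV 4.12 (cv2) and the standard library are available. Lean on these libraries where they do the work, as an engineer would, in place of code of your own. Each camera call takes 0.05 s, during which the arm holds its last target. There are 200 camera calls.

## Working session

There is one attempt and no reset: what is moved stays moved. The work goes in short steps, Python scripts to look and compute and a tool call to move; the robot and the scene stay as the last step left them, time stands still between calls to the robot, and variables do not carry over. Pictures are saved under pics/ and viewed, at most 10 in all, crops included, and the job is handed in when it is done.

Besides the shell and the picture viewer there is one more tool, called after "Call:" as a command line: name --argument value ..., lists and objects as JSON in quotes. drive_tool: Moves the arm, as the interface text tells. Shifts and turns lie within -1 to 1; 1 stands for 100 cm of shift or 1.5 rad of turn. Its arguments: {"type":"object","properties":{"increments":{"type":"array","items":{"type":"object","properties":{"jaw":{"type":"number"},"x":{"type":"number"},"y":{"type":"number"},"z":{"type":"number"},"wx":{"type":"number"},"wy":{"type":"number"},"wz":{"type":"number"}}}}},"required":["increments"]}

```bash
ls; mkdir -p pics
cat > h.py <<'E'
import numpy as np, cv2
from plant import get_state, grab_frame, job_done, nose_length
def cam(f):
    K=np.array([[f['fx'],0,f['cx']],[0,f['fy'],f['cy']],[0,0,1.]]); return K,np.array(f['distortion'],float),cv2.Rodrigues(np.array(f['rvec'],float))[0],np.array(f['tvec'],float).ravel()
def ray(f,uv):
    K,d,R,t=cam(f); p=cv2.undistortPoints(np.array(uv,float).reshape(-1,1,2),K,d).reshape(-1,2)
    return -R.T@t, np.c_[p,np.ones(len(p))]@R   # origin, dirs (z-depth 1)
def onz(f,uv,z):
    o,d=ray(f,uv); return o+d*((z-o[2])/d[:,2])[:,None]
def proj(f,P):
    K,d,R,t=cam(f); return cv2.projectPoints(np.array(P,float).reshape(-1,1,3),R,t,K,d)[0].reshape(-1,2)
def cloud(f):
    v,u=np.mgrid[0:480,0:640]; o,d=ray(f,np.c_[u.ravel(),v.ravel()])
    P=o+d*f['range_z'].reshape(-1,1); P[f['range_z'].ravel()==0]=np.nan; return P.reshape(480,640,3)
def save(f,n): cv2.imwrite('pics/'+n,f['img'][:,:,::-1])
E
python3 - <<'E'
from h import *
import pickle
for n in('top','scene'):
    f=grab_frame(n); save(f,n+'0.png'); pickle.dump(f,open(n+'0.pkl','wb')); print(n,ray(f,[[320,240]]))
print(get_state(),nose_length)
E
```

```text
pics
top (array([0.33590171, 0.03593888, 1.21669538]), array([[ 0.20468399, -0.00686088, -0.97883203]]))
scene (array([-0.24613315,  0.65615652,  0.62669457]), array([[ 0.70551493, -0.55466852, -0.44113378]]))
{'time_s': 0.1, 'joint_positions': array([-1.26799142,  0.46828556, -0.01160628,  1.60352696,  0.00599306,
        1.07138142, -0.05630955]), 'joint_vel': array([ 7.96771580e-06, -2.95821784e-03, -6.05105675e-04, -2.54953993e-03,
       -1.34811665e-03, -9.16672170e-04, -1.01073258e-03]), 'joint_efforts': array([ 7.86973342e-04, -5.33510613e+01,  2.15189875e-02, -2.51965213e+01,
        1.15245048e-02,  4.21620076e-03, -2.39421018e-05]), 'tool_pos': array([0.22022026, 0.61107059, 0.25243774]), 'tool_rot': array([-5.40573141e-01, -3.09456726e+00,  2.44734080e-03]), 'ft_force': array([-0.24031456, -0.38856555,  0.03875759]), 'torque': array([ 0.01080412,  0.00626557, -0.00735847]), 'finger_force': 0.0, 'gripper_width': 0.08540013179207194} 0.022
```

View pics/top0.png

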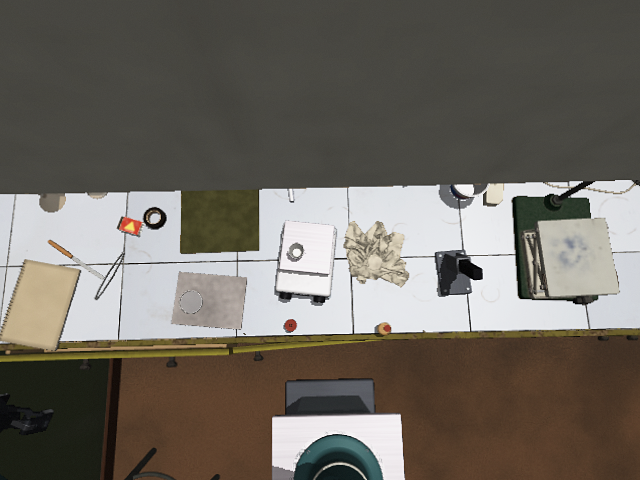

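View pics/scene0.png

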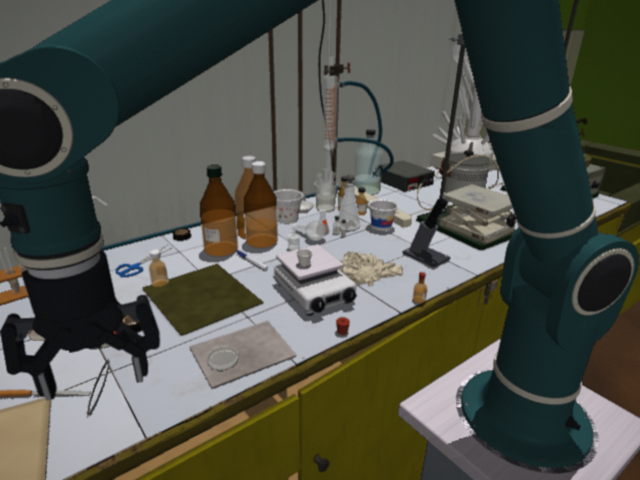

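The top view shows the crucible at (296,252), the hotplate at (306,262), the mat at (209,300) with the dish at (190,301), the holder at (455,273) and the probe top at about (478,270). The scene view shows the crucible at (304,258), the probe at (432,220) and the dish at (222,358). Next I'll measure with masks and depth.

Run:
```python
from h import *
import pickle
T=pickle.load(open('top0.pkl','rb'));S=pickle.load(open('scene0.pkl','rb'))
print(T['fx'],S['fx'])
P=cloud(T);Q=cloud(S)
print('overhead',P[100,320],P[180,100],P[150,500])
def reg(P,c,name,zlo,zhi):
    u0,v0,u1,v1=c; m=np.zeros(P.shape[:2],bool); m[v0:v1,u0:u1]=1
    with np.errstate(invalid='ignore'): m&=(P[...,2]>zlo)&(P[...,2]<zhi)
    if m.sum()<3: print(name,'none');return
    r=cv2.minAreaRect(P[m][:,:2].astype(np.float32)*1000)
    print(name,m.sum(),'mean',P[m].mean(0).round(4),'rect',np.round(r[0],1),np.round(r[1],1),round(r[2],1))
reg(P,(165,265,255,335),'mat T',.003,.010)
reg(P,(165,265,255,335),'dish T',.0105,.03)
reg(P,(270,215,345,305),'plate T',.080,.092)
reg(P,(270,215,345,305),'housing T',.045,.065)
reg(P,(270,215,345,305),'cruc T',.100,.13)
reg(P,(430,240,500,305),'base T',.003,.02)
reg(P,(430,240,500,305),'pocket T',.03,.1)
for a in(.10,.12,.14,.16,.18,.2): reg(P,(430,240,500,305),'probe T%g'%a,a,a+.02)
reg(Q,(290,245,320,275),'cruc S',.1,.13)
reg(Q,(250,230,370,320),'plate S',.08,.092)
for a in(.10,.12,.14,.16,.18,.2,.22): reg(Q,(405,190,455,275),'probe S%g'%a,a,a+.02)
# colour crops
def crop(f,c,s): u0,v0,u1,v1=c; return cv2.resize(f['img'][v0:v1,u0:u1,::-1],None,fx=s,fy=s,interpolation=cv2.INTER_CUBIC)
a=crop(T,(270,215,345,305),4);b=crop(T,(430,240,500,310),4);c=crop(S,(265,230,365,320),4);d=crop(S,(395,190,465,280),4)
im=np.zeros((600,800,3),np.uint8)
for i,(x,o) in enumerate([(a,(0,0)),(b,(0,400)),(c,(0,0))]): pass
W=lambda x,h,w:cv2.copyMakeBorder(x[:h,:w],0,h-min(h,x.shape[0]),0,w-min(w,x.shape[1]),0)
a,b,c,d=[cv2.resize(x,None,fx=.8,fy=.8) for x in(a,b,c,d)]
cv2.imwrite('pics/c.png',np.vstack([np.hstack([W(a,300,400),W(b,300,400)]),np.hstack([W(c,300,400),W(d,300,400)])]))
```

```text
464.50420472839477 457.92825754524716
overhead [0.43940818 0.03308104 1.02657528] [0.43979324 0.17624748 0.92696783] [ 0.43947623 -0.07095006  0.96343228]
mat T 3154 mean [0.437  0.3151 0.0061] rect [440.3 319.3] [239.7 177.9] 88.6
dish T 190 mean [0.4349 0.3466 0.0132] rect [437.8 315.8] [173.8 131.1] 84.1
plate T 2318 mean [0.5556 0.0602 0.0857] rect [556.4  62.1] [125.2 124.9] 82.9
housing T 1513 mean [0.4792 0.0688 0.0543] rect [523.6  66. ] [140.2 191.7] 82.7
cruc T 106 mean [0.546  0.0886 0.1122] rect [542.8  88. ] [36.8 36.2] 42.7
base T 1130 mean [ 0.4866 -0.32    0.0104] rect [ 497.1 -349.4] [185.7 169.4] 87.4
pocket T 191 mean [ 0.5104 -0.305   0.0716] rect [ 510.6 -315.3] [59.9 33.9] 1.9
probe T0.1 109 mean [ 0.5056 -0.311   0.1071] rect [ 500.5 -317. ] [38.2 35.8] 3.8
probe T0.12 53 mean [ 0.4923 -0.3112  0.1297] rect [ 489.6 -316.4] [31.3 20. ] 2.7
probe T0.14 48 mean [ 0.4834 -0.3109  0.1511] rect [ 484.  -311.6] [15.4 33.5] 59.3
probe T0.16 55 mean [ 0.4765 -0.3125  0.1708] rect [ 472.8 -317.3] [34.1 20.1] 1.7
probe T0.18 125 mean [ 0.4678 -0.3181  0.1866] rect [ 467.6 -318.2] [22.7 24.8] 89.0
probe T0.2 none
cruc S 154 mean [0.54   0.0858 0.1089] rect [538.9  86.6] [37.5 40.4] 34.2
plate S 1047 mean [0.5444 0.0653 0.0827] rect [552.2  61. ] [126.8 128.4] 82.2
probe S0.1 120 mean [ 0.513  -0.3672  0.1107] rect [ 531.2 -402.3] [ 43.5 224.1] 23.4
probe S0.12 148 mean [ 0.528  -0.4089  0.1273] rect [ 537.  -427.3] [ 39.6 276.8] 27.6
probe S0.14 75 mean [ 0.4723 -0.3115  0.1504] rect [ 472.3 -312.1] [35.7 18.3] 28.7
probe S0.16 78 mean [ 0.4651 -0.3119  0.1701] rect [ 464.4 -311.2] [35.5 19.3] 33.3
probe S0.18 53 mean [ 0.4636 -0.3156  0.185 ] rect [ 462. -318.] [24.8 24.9] 84.2
probe S0.2 none
probe S0.22 none
```

View pics/c.png

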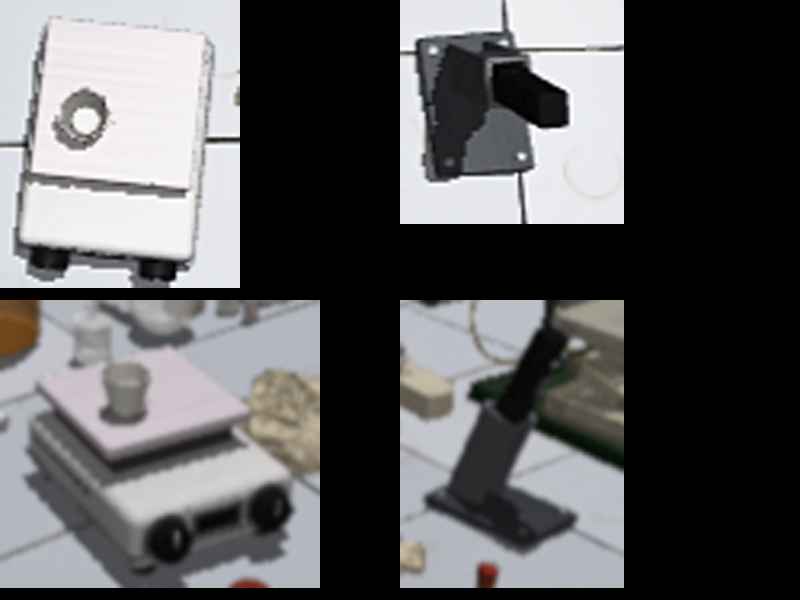

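The crops show the crucible left of the plate's centre, with the ring hidden by it. The handle leans towards the robot, and its top face is at about (470,269) in the top view. One more measurement for the mat, dish and holder yaw, then I'll move.

Run:
```python
from h import *
import pickle
T=pickle.load(open('top0.pkl','rb'));S=pickle.load(open('scene0.pkl','rb'))
g=cv2.cvtColor(T['img'],cv2.COLOR_RGB2GRAY)
def rect(f,m,c,z,name):
    u0,v0,u1,v1=c; k=np.zeros_like(m); k[v0:v1,u0:u1]=m[v0:v1,u0:u1]
    cs=cv2.findContours(k,0,cv2.CHAIN_APPROX_NONE)[0]; q=max(cs,key=cv2.contourArea)
    X=onz(f,q.reshape(-1,2),z)[:,:2].astype(np.float32)*1000
    r=cv2.minAreaRect(X); print(name,np.round(r[0],1),np.round(r[1],1),round(r[2],1)); return q
print(T['img'][315,225],T['img'][320,150],T['img'][300,190])
rect(T,((g<205)).astype(np.uint8),(160,262,257,336),.006,'mat')
rect(T,((g<110)).astype(np.uint8),(430,240,480,305),.008,'base')
P=cloud(T)
n=P[430//1 if 0 else 285:292,462:470]; print('base z',np.nanmedian(n[...,2]))
# yaw of crucible etc: rim edge from top cam at z=.118
for uv,z in(((190,301),.012+.006),((296,252),.118)): print(onz(T,[uv],z))
# probe points: near top in both, normals of top face
for f,c,nm in((T,(455,255,490,290),'T'),(S,(405,190,455,240),'S')):
    Q=cloud(f);u0,v0,u1,v1=c;q=Q[v0:v1,u0:u1].reshape(-1,3);q=q[(q[:,2]>.12)&(q[:,2]<.2)&(q[:,0]<.51)&(abs(q[:,1]+.315)<.03)]
    print(nm,len(q),'zmax',np.sort(q[:,2])[-5:],'y quant',np.quantile(q[:,1],[.02,.98]))
    for a in np.arange(.12,.195,.015):
        s=q[(q[:,2]>a)&(q[:,2]<a+.015)]
        if len(s)>4: print(round(a,3),s.min(0).round(4),s.max(0).round(4))
```

```text
[157 149 144] [206 210 214] [163 159 159]
mat [455.8 324.7] [211.2 184.6] 79.2
base [ 497.  -322.4] [125.1 164.6] 84.5
base z 0.011627453272833543
[[0.43498927 0.3639145  0.018     ]]
[[0.53755312 0.08660511 0.118     ]]
T 281 zmax [0.19201993 0.19207801 0.19252286 0.19261195 0.19283454] y quant [-0.32902997 -0.30690883]
0.12 [ 0.4736 -0.3249  0.1202] [ 0.5057 -0.3057  0.1349]
0.135 [ 0.4667 -0.3268  0.1352] [ 0.4986 -0.3067  0.15  ]
0.15 [ 0.4657 -0.3243  0.1502] [ 0.4939 -0.3069  0.1644]
0.165 [ 0.4558 -0.3271  0.1653] [ 0.487  -0.3073  0.1798]
0.18 [ 0.4552 -0.3296  0.1802] [ 0.4801 -0.307   0.1928]
S 281 zmax [0.18907661 0.18924568 0.18983585 0.19042199 0.19227841] y quant [-0.32735186 -0.30558006]
0.12 [ 0.4673 -0.3275  0.1201] [ 0.4998 -0.3054  0.1348]
0.135 [ 0.4617 -0.3257  0.1351] [ 0.491  -0.3034  0.1498]
0.15 [ 0.4577 -0.3266  0.1502] [ 0.4864 -0.3063  0.1641]
0.165 [ 0.4522 -0.3279  0.1654] [ 0.483  -0.3045  0.1799]
0.18 [ 0.45   -0.3315  0.1804] [ 0.4753 -0.306   0.1923]
```

Call:
drive_tool --increments '[{"jaw":0.75,"x":-0.04,"y":-0.03},{"x":-0.04,"y":-0.03},{"x":-0.035,"y":-0.035},{"x":-0.035,"y":-0.035},{"x":-0.035,"y":-0.035}]'

```text
invalid input
```

Call:
drive_tool --increments '[{"jaw":0.75,"x":0,"y":0,"z":0,"wx":0,"wy":0,"wz":-0.09},{"jaw":0.75,"x":0,"y":0,"z":0,"wx":0,"wy":0,"wz":-0.09},{"jaw":0.75,"x":0,"y":0,"z":0,"wx":0,"wy":0,"wz":-0.09}]'

```text
time_s: 0.4
tool_pos: [0.2202, 0.6112, 0.2527]
tool_rot: [0.102, -3.14, 0.002]
ft_force: [-0.5, 0.4, -0.2]
gripper_width: 0.0639
finger_force: 0.0
```

```bash
cat >> h.py <<'E'
from scipy.spatial.transform import Rotation as Ro
def to(p,tz=None,ty=None):
    "shift (tool axes, m) and turn (rotvec/1.5) from now to TCP p, tool z along tz, tool y near ty; turn is in tool axes, shift in axes as now"
    s=get_state(); R=Ro.from_rotvec(s['tool_rot']); M=R.as_matrix()
    print('t',s['time_s'],'pos',s['tool_pos'].round(4),'F',s['ft_force'].round(2),'w',round(s['gripper_width'],4),'fing',round(s['finger_force'],1))
    print('x,y,z axes',M.T.round(3).tolist()); print('shift now-axes',(M.T@(np.array(p)-s['tool_pos'])).round(4))
    if tz is not None:
        z=np.array(tz,float);z/=np.linalg.norm(z);y=np.array(ty,float);y-=z*(y@z);y/=np.linalg.norm(y)
        D=np.c_[np.cross(y,z),y,z]
        print('turn',((R.inv()*Ro.from_matrix(D)).as_rotvec()/1.5).round(4),'shift new-axes',(D.T@(np.array(p)-s['tool_pos'])).round(4))
E
python3 - <<'E'
from h import *
import pickle
to((.54,.087,.25),(0,0,-1),(-.05,1,0))
T=pickle.load(open('top0.pkl','rb'))
# base edges from bolt-like light dots & left edge
g=cv2.cvtColor(T['img'],cv2.COLOR_RGB2GRAY).astype(float)
def edge_h(v,u0,u1,fall=True):
    r=g[v,u0:u1]; d=np.diff(r); i=np.argmin(d) if fall else np.argmax(d); return u0+i+.5
L=[(edge_h(v,428,446),v) for v in range(256,292,4)]
Rr=[(edge_h(v,461,478,False),v) for v in range(281,293,3)]
for nm,E in(('L',L),('R',Rr)):
    X=onz(T,E,.010); k=cv2.fitLine(X[:,:2].astype(np.float32),cv2.DIST_HUBER,0,.01,.01).ravel(); print(nm,X[[0,-1]].round(4).tolist(),'yaw deg',np.degrees(np.arctan(k[1]/k[0])),k[2:])
def edge_v(u,v0,v1): d=np.diff(g[v0:v1,u]); return v0+np.argmax(abs(d))+.5
for nm,(v0,v1),us in(('mat bottom',(318,340),range(180,240,5)),('mat top',(262,285),range(185,243,5))):
    X=onz(T,[(u,edge_v(u,v0,v1)) for u in us],.006); k=cv2.fitLine(X[:,:2].astype(np.float32),cv2.DIST_HUBER,0,.01,.01).ravel(); print(nm,X[[0,-1]].round(3).tolist(),k.round(3))
for nm,(u0,u1),fall in(('mat R',(236,256),False),('mat L',(162,182),True)):
    X=onz(T,[(edge_h(v,u0,u1,fall),v) for v in range(280,322,4)],.006); print(nm,np.median(X,0).round(3),X[[0,-1]].round(3).tolist())
E
```

```text
t 0.4 pos [0.2202 0.6112 0.2527] F [-0.48  0.37 -0.2 ] w 0.0639 fing 0.0
x,y,z axes [[-0.998, -0.065, 0.0], [-0.065, 0.998, -0.001], [-0.0, -0.001, -1.0]]
shift now-axes [-0.2852 -0.5438  0.0032]
turn [-0.0007 -0.0002  0.0099] shift new-axes [-0.2932 -0.5395  0.0027]
L [[0.5378, -0.2905, 0.01], [0.4543, -0.271, 0.01]] yaw deg -5.8208075 [ 0.4959763  -0.27536178]
R [[0.4705, -0.3575, 0.01], [0.4472, -0.3604, 0.01]] yaw deg 5.9939976 [ 0.45885733 -0.35897   ]
mat bottom [[0.377, 0.39, 0.006], [0.346, 0.25, 0.006]] [0.194 0.981 0.36  0.31 ]
mat top [[0.537, 0.384, 0.006], [0.499, 0.239, 0.006]] [0.325 0.946 0.52  0.323]
mat R [0.435 0.227 0.006] [[0.487, 0.222, 0.006], [0.384, 0.231, 0.006]]
mat L [0.439 0.406 0.006] [[0.491, 0.404, 0.006], [0.389, 0.415, 0.006]]
```

Call:
drive_tool --increments '[{"jaw":0.75,"x":-0.022,"y":-0.042,"z":0,"wx":0,"wy":0,"wz":0},{"jaw":0.75,"x":-0.022,"y":-0.042,"z":0,"wx":0,"wy":0,"wz":0},{"jaw":0.75,"x":-0.022,"y":-0.042,"z":0,"wx":0,"wy":0,"wz":0},{"jaw":0.75,"x":-0.022,"y":-0.042,"z":0,"wx":0,"wy":0,"wz":0},{"jaw":0.75,"x":-0.022,"y":-0.042,"z":0,"wx":0,"wy":0,"wz":0}]'

```text
time_s: 0.9
tool_pos: [0.3432, 0.4064, 0.253]
tool_rot: [0.093, -3.14, 0.001]
ft_force: [2.3, 0.7, -0.3]
gripper_width: 0.0641
finger_force: 0.0
```

Call:
drive_tool --increments '[{"jaw":0.75,"x":-0.022,"y":-0.042,"z":0,"wx":0,"wy":0,"wz":0},{"jaw":0.75,"x":-0.022,"y":-0.042,"z":0,"wx":0,"wy":0,"wz":0},{"jaw":0.75,"x":-0.022,"y":-0.042,"z":0,"wx":0,"wy":0,"wz":0},{"jaw":0.75,"x":-0.022,"y":-0.042,"z":0,"wx":0,"wy":0,"wz":0},{"jaw":0.75,"x":-0.022,"y":-0.042,"z":0,"wx":0,"wy":0,"wz":0}]'

```text
time_s: 1.4
tool_pos: [0.4653, 0.2034, 0.2532]
tool_rot: [0.093, -3.14, -0.0]
ft_force: [0.1, -0.1, 0.1]
gripper_width: 0.0638
finger_force: 0.0
```

Call:
drive_tool --increments '[{"jaw":0.75,"x":-0.022,"y":-0.042,"z":0,"wx":0,"wy":0,"wz":0},{"jaw":0.75,"x":-0.022,"y":-0.042,"z":0,"wx":0,"wy":0,"wz":0},{"jaw":0.75,"x":-0.02,"y":-0.04,"z":0,"wx":0,"wy":0,"wz":0},{"jaw":0.75,"x":0,"y":0,"z":0,"wx":0,"wy":0,"wz":0}]'

```text
time_s: 1.8
tool_pos: [0.5384, 0.078, 0.2532]
tool_rot: [-0.076, 3.139, -0.005]
ft_force: [-0.5, -0.2, -1.0]
gripper_width: 0.0641
finger_force: 0.0
```

```bash
python3 -c "
from h import *
to((.541,.0872,.110),(0,0,-1),(0,1,0))"
```

```text
t 1.8 pos [0.5384 0.078  0.2532] F [-0.46 -0.23 -1.05] w 0.0641 fing 0.0
x,y,z axes [[-0.999, -0.049, -0.001], [-0.049, 0.999, -0.003], [0.001, -0.003, -1.0]]
shift now-axes [-0.0029  0.0095  0.1432]
turn [-0.0023  0.0009  0.0324] shift new-axes [-0.0026  0.0092  0.1432]
```

Call:
drive_tool --increments '[{"jaw":0.75,"x":-0.003,"y":0.0095,"z":0,"wx":-0.002,"wy":0,"wz":0},{"jaw":0.75,"x":0,"y":0,"z":0.045,"wx":0,"wy":0,"wz":0},{"jaw":0.75,"x":0,"y":0,"z":0.045,"wx":0,"wy":0,"wz":0},{"jaw":0.75,"x":0,"y":0,"z":0.03,"wx":0,"wy":0,"wz":0},{"jaw":0.75,"x":0,"y":0,"z":0.015,"wx":0,"wy":0,"wz":0}]'

```text
time_s: 2.3
tool_pos: [0.5357, 0.098, 0.1151]
tool_rot: [0.098, -3.135, -0.005]
ft_force: [0.0, 1.1, -0.0]
gripper_width: 0.0639
finger_force: 0.0
```

Run:
```python
from h import *
to((.541,.0872,.110),(0,0,-1),(0,1,0))
f=grab_frame('scene'); x=f['img'][200:320,240:380,::-1]; 
g=grab_frame('top'); y=g['img'][200:320,240:380,::-1]
cv2.imwrite('pics/d.png',cv2.resize(np.hstack([x,y]),None,fx=2.8,fy=2.8,interpolation=cv2.INTER_CUBIC))
```

```text
t 2.3 pos [0.5357 0.098  0.1151] F [ 0.    1.09 -0.03] w 0.0639 fing 0.0
x,y,z axes [[-0.998, -0.063, 0.005], [-0.063, 0.998, 0.003], [-0.006, 0.003, -1.0]]
shift now-axes [-0.0046 -0.0111  0.005 ]
turn [ 0.0022 -0.0037  0.0419] shift new-axes [-0.0053 -0.0108  0.0051]
```

View pics/d.png

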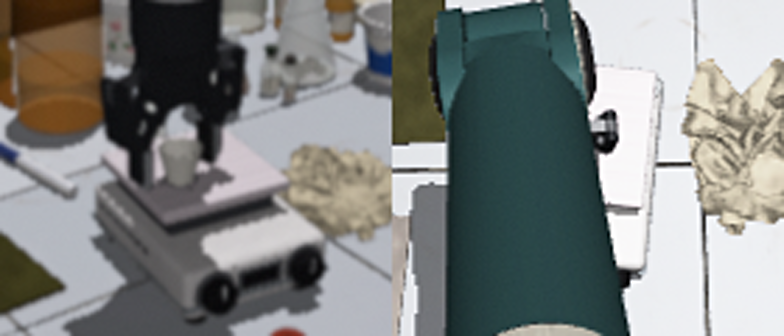

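The scene crop shows the crucible at (180,160) between the open fingers, at (143,165) and (210,140). I'll correct the offset and settle.

Call:
drive_tool --increments '[{"jaw":0.75,"x":-0.005,"y":-0.01,"z":0.005,"wx":0,"wy":0,"wz":0},{"jaw":0.75,"x":0,"y":0,"z":0,"wx":0,"wy":0,"wz":0},{"jaw":0.75,"x":0,"y":0,"z":0,"wx":0,"wy":0,"wz":0}]'

```text
time_s: 2.7
tool_pos: [0.5448, 0.0855, 0.1143]
tool_rot: [-0.092, 3.138, 0.005]
ft_force: [-0.9, -0.1, 0.1]
gripper_width: 0.0641
finger_force: 0.0
```

Call:
drive_tool --increments '[{"jaw":0.55,"x":0,"y":0,"z":0,"wx":0,"wy":0,"wz":0},{"jaw":0.5,"x":0,"y":0,"z":0,"wx":0,"wy":0,"wz":0},{"jaw":0.47,"x":0,"y":0,"z":0,"wx":0,"wy":0,"wz":0}]'

```text
time_s: 3.0
tool_pos: [0.5441, 0.0859, 0.1137]
tool_rot: [-0.093, 3.14, 0.005]
ft_force: [-0.4, 0.5, 0.8]
gripper_width: 0.04
finger_force: 0.1
```

Call:
drive_tool --increments '[{"jaw":0.5,"x":0,"y":0,"z":0.004,"wx":0,"wy":0,"wz":0},{"jaw":0.5,"x":0,"y":0,"z":0,"wx":0,"wy":0,"wz":0},{"jaw":0.43,"x":0,"y":0,"z":0,"wx":0,"wy":0,"wz":0},{"jaw":0.35,"x":0,"y":0,"z":0,"wx":0,"wy":0,"wz":0},{"jaw":0.3,"x":0,"y":0,"z":0,"wx":0,"wy":0,"wz":0}]'

```text
time_s: 3.5
tool_pos: [0.5439, 0.0857, 0.1093]
tool_rot: [0.093, -3.14, -0.005]
ft_force: [-0.3, 0.6, 0.3]
gripper_width: 0.0355
finger_force: 59.5
```

Call:
drive_tool --increments '[{"jaw":0.3,"x":0,"y":0,"z":0,"wx":0,"wy":0,"wz":0},{"jaw":0.3,"x":0,"y":0,"z":0,"wx":0,"wy":0,"wz":0}]'

```text
time_s: 3.7
tool_pos: [0.544, 0.0857, 0.1093]
tool_rot: [0.093, -3.14, -0.005]
ft_force: [-0.7, -0.0, -0.0]
gripper_width: 0.0352
finger_force: 59.5
```

Call:
drive_tool --increments '[{"jaw":0.3,"x":0,"y":0,"z":-0.02,"wx":0,"wy":0,"wz":0},{"jaw":0.3,"x":0,"y":0,"z":-0.04,"wx":0,"wy":0,"wz":0},{"jaw":0.3,"x":0.012,"y":0.024,"z":0,"wx":0,"wy":0,"wz":0},{"jaw":0.3,"x":0.021,"y":0.042,"z":0,"wx":0,"wy":0,"wz":0},{"jaw":0.3,"x":0.021,"y":0.042,"z":0,"wx":0,"wy":0,"wz":0}]'

```text
time_s: 4.2
tool_pos: [0.4835, 0.1905, 0.17]
tool_rot: [-0.089, 3.139, 0.005]
ft_force: [1.0, 1.1, 0.4]
gripper_width: 0.0348
finger_force: 59.8
```

Call:
drive_tool --increments '[{"jaw":0.3,"x":0.021,"y":0.042,"z":0,"wx":0,"wy":0,"wz":0},{"jaw":0.3,"x":0.014,"y":0.03,"z":0,"wx":0,"wy":0,"wz":0},{"jaw":0.3,"x":0.007,"y":0.01,"z":0.01,"wx":0,"wy":0,"wz":0},{"jaw":0.3,"x":0,"y":0,"z":0,"wx":0,"wy":0,"wz":0},{"jaw":0.3,"x":0,"y":0,"z":0,"wx":0,"wy":0,"wz":0}]'

```text
time_s: 4.7
tool_pos: [0.4375, 0.268, 0.1594]
tool_rot: [0.091, -3.14, -0.002]
ft_force: [0.9, -0.1, 0.3]
gripper_width: 0.0346
finger_force: 59.8
```

Run:
```python
from h import *
to((.437,.270,.0298),(0,0,-1),(-.06,1,0))
import pickle
f=grab_frame('top'); pickle.dump(f,open('top1.pkl','wb')); x=f['img'][210:350,150:350,::-1]
g=grab_frame('scene'); y=g['img'][220:400,180:360,::-1]
y=cv2.resize(y,(180,140))
cv2.imwrite('pics/e.png',cv2.resize(np.hstack([x,y]),None,fx=2.1,fy=2.1,interpolation=cv2.INTER_CUBIC))
cv2.imwrite('pics/ring.png',cv2.resize(f['img'][225:285,265:345,::-1],None,fx=6,fy=6,interpolation=cv2.INTER_CUBIC))
```

```text
t 4.7 pos [0.4375 0.268  0.1594] F [ 0.95 -0.08  0.28] w 0.0346 fing 59.8
x,y,z axes [[-0.998, -0.058, 0.0], [-0.058, 0.998, 0.002], [-0.0, 0.001, -1.0]]
shift now-axes [0.0003 0.0019 0.1296]
turn [ 0.001  -0.0003 -0.0015] shift new-axes [0.0004 0.0021 0.1296]
```

View pics/e.png

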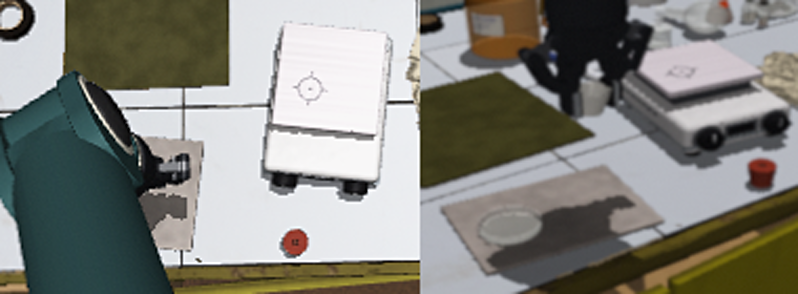

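The left half shows the ring clear at full-image (297,252). The right half shows the crucible at (595,98), held upright above the free half of the mat, clear of the dish at (510,226). Descending.

Call:
drive_tool --increments '[{"jaw":0.3,"x":0,"y":0.002,"z":0.035,"wx":0,"wy":0,"wz":0},{"jaw":0.3,"x":0,"y":0,"z":0.045,"wx":0,"wy":0,"wz":0},{"jaw":0.3,"x":0,"y":0,"z":0.03,"wx":0,"wy":0,"wz":0},{"jaw":0.3,"x":0,"y":0,"z":0.01,"wx":0,"wy":0,"wz":0},{"jaw":0.3,"x":0,"y":0,"z":0,"wx":0,"wy":0,"wz":0}]'

```text
time_s: 5.3
tool_pos: [0.437, 0.2704, 0.0389]
tool_rot: [0.09, -3.139, -0.002]
ft_force: [-0.8, -0.5, -0.7]
gripper_width: 0.0348
finger_force: 59.8
```

Call:
drive_tool --increments '[{"jaw":0.3,"x":0,"y":0,"z":0.004,"wx":0,"wy":0,"wz":0},{"jaw":0.3,"x":0,"y":0,"z":0.002,"wx":0,"wy":0,"wz":0},{"jaw":0.3,"x":0,"y":0,"z":0,"wx":0,"wy":0,"wz":0}]'

```text
time_s: 5.6
tool_pos: [0.4375, 0.2722, 0.0348]
tool_rot: [-0.093, 3.139, 0.006]
ft_force: [0.1, 0.4, 0.1]
gripper_width: 0.0352
finger_force: 59.8
```

Call:
drive_tool --increments '[{"jaw":0.3,"x":0,"y":0,"z":0.002,"wx":0,"wy":0,"wz":0},{"jaw":0.3,"x":0,"y":0,"z":0.002,"wx":0,"wy":0,"wz":0},{"jaw":0.3,"x":0,"y":0,"z":0,"wx":0,"wy":0,"wz":0},{"jaw":0.3,"x":0,"y":0,"z":0,"wx":0,"wy":0,"wz":0}]'

```text
time_s: 6.0
tool_pos: [0.4368, 0.2719, 0.0299]
tool_rot: [0.093, -3.14, -0.005]
ft_force: [-0.1, 0.5, -1.2]
gripper_width: 0.0348
finger_force: 59.8
```

Call:
drive_tool --increments '[{"jaw":0.3,"x":0,"y":0,"z":0.001,"wx":0,"wy":0,"wz":0},{"jaw":0.3,"x":0,"y":0,"z":0,"wx":0,"wy":0,"wz":0},{"jaw":0.3,"x":0,"y":0,"z":0,"wx":0,"wy":0,"wz":0}]'

```text
time_s: 6.3
tool_pos: [0.4371, 0.272, 0.0291]
tool_rot: [-0.093, 3.14, 0.005]
ft_force: [-1.0, -1.2, 4.3]
gripper_width: 0.0348
finger_force: 60.1
```

Contact at 4 N. I'll release and rise.

Call:
drive_tool --increments '[{"jaw":0.5,"x":0,"y":0,"z":0,"wx":0,"wy":0,"wz":0},{"jaw":0.7,"x":0,"y":0,"z":0,"wx":0,"wy":0,"wz":0},{"jaw":0.7,"x":0,"y":0,"z":0,"wx":0,"wy":0,"wz":0},{"jaw":0.7,"x":0,"y":0,"z":0,"wx":0,"wy":0,"wz":0}]'

```text
time_s: 6.7
tool_pos: [0.4367, 0.2718, 0.0287]
tool_rot: [0.093, -3.14, -0.005]
ft_force: [0.0, -0.2, 0.5]
gripper_width: 0.0595
finger_force: 0.0
```

Call:
drive_tool --increments '[{"jaw":0.7,"x":0,"y":0,"z":-0.02,"wx":0,"wy":0,"wz":0},{"jaw":0.7,"x":0,"y":0,"z":-0.045,"wx":0,"wy":0,"wz":0},{"jaw":0.7,"x":0,"y":0,"z":-0.05,"wx":0,"wy":0,"wz":0},{"jaw":0.7,"x":0,"y":0,"z":-0.05,"wx":0,"wy":0,"wz":0},{"jaw":0.7,"x":0,"y":0,"z":-0.05,"wx":0,"wy":0,"wz":0}]'

```text
time_s: 7.2
tool_pos: [0.4364, 0.2709, 0.2458]
tool_rot: [0.093, -3.14, -0.005]
ft_force: [0.6, 0.7, -0.5]
gripper_width: 0.0598
finger_force: 0.0
```

Call:
drive_tool --increments '[{"jaw":0.7,"x":0,"y":-0.03,"z":-0.03,"wx":0,"wy":0,"wz":0},{"jaw":0.7,"x":0,"y":-0.045,"z":0,"wx":0,"wy":0,"wz":0},{"jaw":0.7,"x":0,"y":-0.045,"z":0,"wx":0,"wy":0,"wz":0},{"jaw":0.7,"x":0,"y":-0.045,"z":0,"wx":0,"wy":0,"wz":0},{"jaw":0.7,"x":0,"y":-0.045,"z":0,"wx":0,"wy":0,"wz":0}]'

```text
time_s: 7.7
tool_pos: [0.4489, 0.0598, 0.2734]
tool_rot: [-0.093, 3.14, 0.005]
ft_force: [1.5, -0.6, -0.3]
gripper_width: 0.0599
finger_force: 0.0
```

Call:
drive_tool --increments '[{"jaw":0.7,"x":0,"y":-0.045,"z":0,"wx":0,"wy":0,"wz":0},{"jaw":0.7,"x":0,"y":-0.045,"z":0,"wx":0,"wy":0,"wz":0},{"jaw":0.7,"x":0,"y":0,"z":0,"wx":0,"wy":0,"wz":0},{"jaw":0.7,"x":0,"y":0,"z":0,"wx":0,"wy":0,"wz":0}]'

```text
time_s: 8.1
tool_pos: [0.4544, -0.029, 0.2729]
tool_rot: [0.089, -3.14, -0.005]
ft_force: [0.5, 1.5, -0.4]
gripper_width: 0.0596
finger_force: 0.0
```

Run:
```python
from h import *
import pickle
T=pickle.load(open('top1.pkl','rb')); T0=pickle.load(open('top0.pkl','rb')); S0=pickle.load(open('scene0.pkl','rb'))
t=grab_frame('top'); s=grab_frame('scene'); pickle.dump((t,s),open('two.pkl','wb'))
def spot(f,c,z=.086):
    u0,v0,u1,v1=c; g=cv2.cvtColor(f['img'],cv2.COLOR_RGB2GRAY)[v0:v1,u0:u1].astype(float)
    bg=cv2.medianBlur(g.astype(np.uint8),11).astype(float) if 0 else np.median(g)
    m=(g<bg-25); vv,uu=np.nonzero(m); X=onz(f,np.c_[uu+u0,vv+v0],z); w=(bg-g)[m]
    c0=np.median(X,0)
    for _ in range(5):
        r=np.linalg.norm(X[:,:2]-c0[:2],axis=1); k=r<.019; 
        kk=(r>.009)&(r<.018)
        A=np.c_[2*X[kk,:2],np.ones(kk.sum())]; sol=np.linalg.lstsq(A*w[kk,None]**.5,(X[kk,:2]**2).sum(1)*w[kk]**.5,rcond=None)[0]; c0=np.r_[sol[:2],z]
    print('spot ring fit',c0.round(4),'r',np.sqrt(sol[2]+sol[0]**2+sol[1]**2).round(4),'n',kk.sum(),'centroid',np.average(X[k],axis=0,weights=w[k]).round(4),'px',proj(f,[c0]).round(1))
spot(T,(286,242,308,263))
for nm,f in(('T',T0),('S',S0)):
    p=proj(f,[(.541,.087,.086)])[0]; print(p)
p=proj(s,[(.541,.087,.086)])[0].astype(int); 
spot(s,(p[0]-15,p[1]-10,p[0]+16,p[1]+11))
# crucible on mat: depth cluster
for nm,f in(('T',t),('S',s)):
    P=cloud(f); m=(abs(P[...,0]-.437)<.045)&(abs(P[...,1]-.27)<.045)&(P[...,2]>.015)&(P[...,2]<.06)
    if m.sum(): q=P[m]; print('cruc',nm,m.sum(),np.round(cv2.minAreaRect(q[:,:2].astype(np.float32)*1000)[0:2],1).tolist(),'zmax',np.quantile(q[:,2],.97))
x=s['img'][190:390,170:470,::-1]; cv2.imwrite('pics/f.png',cv2.resize(x,None,fx=2.6,fy=2.6,interpolation=cv2.INTER_CUBIC))
# handle fit: points on the +y face -> direction, top centre
for nm,f,c in(('T',T0,(455,255,490,290)),('S',S0,(405,190,455,240)),('T2',t,(455,255,490,290)),('S2',s,(405,190,455,240))):
    Q=cloud(f);u0,v0,u1,v1=c;q=Q[v0:v1,u0:u1].reshape(-1,3);q=q[(q[:,2]>.125)&(q[:,2]<.175)&(q[:,0]<.52)&(abs(q[:,1]+.307)<.006)]
    if len(q)<8: continue
    A=np.c_[q[:,0],q[:,2],np.ones(len(q))]; k=np.linalg.lstsq(A,q[:,1],rcond=None)[0]; print(nm,len(q),'left face y=',k.round(4))
to((.46,-.31,.2),(0,0,-1),(0,1,0))
```

```text
spot ring fit [0.5436 0.0857 0.086 ] r 0.0142 n 43 centroid [0.5438 0.086  0.086 ] px [[297.  251.9]]
[296.44993941 252.95568411]
[303.3850714  263.21261828]
spot ring fit [0.5279 0.1289 0.086 ] r 0.0123 n 17 centroid [0.5279 0.135  0.086 ] px [[292.2 270.5]]
cruc T 116 [[436.1, 273.4], [36.1, 36.6]] zmax 0.04131639680337523
cruc S 259 [[433.8, 272.6], [37.1, 40.5]] zmax 0.03605233516578345
T 95 left face y= [-0.0194 -0.0232 -0.2956]
S 147 left face y= [ 0.0433 -0.0205 -0.3267]
T2 91 left face y= [-0.0095 -0.0201 -0.3007]
S2 146 left face y= [ 0.0203 -0.0323 -0.3139]
t 8.2 pos [ 0.4545 -0.0271  0.2728] F [-0.52  0.19 -0.21] w 0.0598 fing 0.0
x,y,z axes [[-0.998, -0.061, 0.0], [-0.061, 0.998, 0.003], [-0.001, 0.003, -1.0]]
shift now-axes [ 0.0116 -0.2829  0.0718]
turn [ 0.0023 -0.0003  0.0405] shift new-axes [-0.0055 -0.2829  0.0728]
```

View pics/f.png

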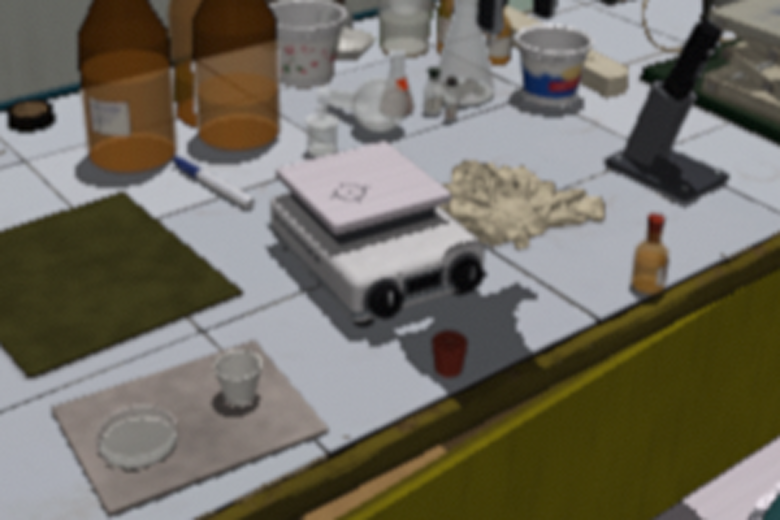

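The crucible stands upright on the mat at crop (238,380), beside the dish at (137,437). The ring is at (349,192), and the probe is undisturbed at (680,80). Next: holder yaw from the base corners, checked against the given size.

Run:
```python
from h import *
import pickle
t,s=pickle.load(open('two.pkl','rb'))
print('spot S',onz(s,[(304.2,263.8)],.086).round(4))
# base corners read from the enlarged crops, upper face z~.011
c=onz(t,[(435.3,252.5),(465,250),(471.9,293.1),(439.4,295.6)],.011)[:,:2]; print(c.round(4).tolist())
e=lambda i,j:(np.linalg.norm(c[i]-c[j]).round(4),np.degrees(np.arctan2(*(c[i]-c[j])[::-1])).round(1))
print('L',e(0,3),'R',e(1,2),'back',e(0,1),'front',e(3,2),'ctr',c.mean(0))
q=onz(s,np.array([(605,160),(683,200),(728,175)])/2.6+[170,190],.011)[:,:2]; c=q; print(q.round(4).tolist(),e(0,1),e(1,2))
# subpixel: top end-face corners of handle, both views, via depth edges: silhouettes
for nm,f,cc in(('T',t,(455,255,490,290)),('S',s,(405,190,455,240))):
    P=cloud(f);u0,v0,u1,v1=cc;q=P[v0:v1,u0:u1].reshape(-1,3)
    ax=np.array([-.2955,0,.9553]); 
    q=q[(q[:,2]>.12)&(q[:,2]<.2)&(q[:,0]<.51)&(abs(q[:,1]+.316)<.025)]
    lam=q@ax; per=q-np.outer(lam,ax); xn=q@np.array([.9553,0,.2955])
    print(nm,'along-axis max',np.quantile(lam,[.5,.9,.99]).round(4),'xn quantiles',np.quantile(xn,[.01,.05,.5,.95,.99]).round(4),'y',np.quantile(q[:,1],[.01,.05,.95,.99]).round(4))
    for a in np.arange(lam.max()-.06,lam.max(),.015):
        k=(lam>a)&(lam<a+.015); print(round(a,3),k.sum(),'xn',np.quantile(xn[k],[.03,.97]).round(4),'y',np.quantile(q[k,1],[.03,.97]).round(4))
```

```text
spot S [[0.5375 0.0871 0.086 ]]
[[0.5473, -0.2748], [0.5522, -0.353], [0.4391, -0.3604], [0.4345, -0.2766]]
L (np.float64(0.1129), np.float64(0.9)) R (np.float64(0.1133), np.float64(3.7)) back (np.float64(0.0783), np.float64(93.6)) front (np.float64(0.0839), np.float64(93.2)) ctr [ 0.49328974 -0.31619067]
[[0.5381, -0.2683], [0.4264, -0.2681], [0.4341, -0.3528]] (np.float64(0.1117), np.float64(-0.1)) (np.float64(0.085), np.float64(95.2))
T along-axis max [0.0289 0.0417 0.0441] xn quantiles [0.4888 0.4908 0.5051 0.5163 0.5174] y [-0.3291 -0.3268 -0.3071 -0.3062]
-0.015 35 xn [0.4927 0.516 ] y [-0.3247 -0.3064]
-0.0 34 xn [0.4915 0.5153] y [-0.3222 -0.3075]
0.015 37 xn [0.4907 0.5149] y [-0.3247 -0.3074]
0.03 133 xn [0.4889 0.5134] y [-0.329  -0.3078]
S along-axis max [0.012  0.0399 0.0423] xn quantiles [0.4845 0.4852 0.4955 0.5094 0.5116] y [-0.3295 -0.3263 -0.3064 -0.3049]
-0.016 49 xn [0.4864 0.5112] y [-0.3258 -0.3059]
-0.001 55 xn [0.4854 0.5098] y [-0.3254 -0.306 ]
0.014 57 xn [0.4851 0.5095] y [-0.3272 -0.3072]
0.029 76 xn [0.4846 0.5092] y [-0.3267 -0.3074]
```

Run:
```python
from h import *
tz=(.324,.015,-.946)
to((.442,-.3185,.256),tz,(-.047,.9989,0))
```

```text
t 8.2 pos [ 0.4545 -0.0271  0.2728] F [-0.52  0.19 -0.21] w 0.0598 fing 0.0
x,y,z axes [[-0.998, -0.061, 0.0], [-0.061, 0.998, 0.003], [-0.001, 0.003, -1.0]]
shift now-axes [ 0.0301 -0.2901  0.0158]
turn [ 0.004  -0.2204  0.0087] shift new-axes [ 0.0302 -0.2904  0.0075]
```

Call:
drive_tool --increments '[{"jaw":0.7,"x":0.005,"y":-0.047,"z":0.0,"wx":0,"wy":0,"wz":0},{"jaw":0.7,"x":0.005,"y":-0.049,"z":0.0,"wx":0,"wy":0,"wz":0},{"jaw":0.7,"x":0.005,"y":-0.049,"z":0.0,"wx":0,"wy":0,"wz":0},{"jaw":0.7,"x":0.005,"y":-0.049,"z":0.0,"wx":0,"wy":0,"wz":0},{"jaw":0.7,"x":0.005,"y":-0.049,"z":0,"wx":0,"wy":0,"wz":0}]'

```text
time_s: 8.7
tool_pos: [0.4447, -0.2723, 0.2722]
tool_rot: [-0.099, 3.14, 0.006]
ft_force: [1.2, -0.3, 0.6]
gripper_width: 0.0594
finger_force: 0.0
```

Call:
drive_tool --increments '[{"jaw":0.7,"x":0.005,"y":-0.046,"z":0.0,"wx":0,"wy":0,"wz":0},{"jaw":0.7,"x":0,"y":0,"z":0,"wx":0.004,"wy":-0.073,"wz":0.009},{"jaw":0.7,"x":0,"y":0,"z":0,"wx":0,"wy":-0.073,"wz":0},{"jaw":0.7,"x":0,"y":0,"z":0,"wx":0,"wy":-0.073,"wz":0},{"jaw":0.7,"x":0,"y":0,"z":0,"wx":0,"wy":0,"wz":0}]'

```text
time_s: 9.2
tool_pos: [0.4398, -0.3176, 0.2713]
tool_rot: [-0.062, 2.813, 0.011]
ft_force: [-0.4, 0.1, 0.1]
gripper_width: 0.0598
finger_force: 0.0
```

Call:
drive_tool --increments '[{"jaw":0.7,"x":0,"y":0,"z":0,"wx":0,"wy":0,"wz":0},{"jaw":0.7,"x":0,"y":0,"z":0,"wx":0,"wy":0,"wz":0}]'

```text
time_s: 9.4
tool_pos: [0.4433, -0.3177, 0.2724]
tool_rot: [-0.069, 2.813, 0.007]
ft_force: [0.1, -0.6, -0.5]
gripper_width: 0.06
finger_force: 0.0
```

Run:
```python
from h import *
tz=(.324,.015,-.946)
to((.4748,-.317,.161),tz,(-.047,.9989,0))
```

```text
t 9.4 pos [ 0.4433 -0.3177  0.2724] F [ 0.11 -0.62 -0.47] w 0.06 fing 0.0
x,y,z axes [[-0.946, -0.047, -0.322], [-0.048, 0.999, -0.003], [0.321, 0.013, -0.947]]
shift now-axes [ 0.006  -0.0005  0.1156]
turn [-0.0012 -0.0019  0.0014] shift new-axes [ 0.0063 -0.0007  0.1156]
```

Call:
drive_tool --increments '[{"jaw":0.7,"x":0.006,"y":0,"z":0.02,"wx":0,"wy":0,"wz":0},{"jaw":0.7,"x":0,"y":0,"z":0.035,"wx":0,"wy":0,"wz":0},{"jaw":0.7,"x":0,"y":0,"z":0.035,"wx":0,"wy":0,"wz":0},{"jaw":0.7,"x":0,"y":0,"z":0.02,"wx":0,"wy":0,"wz":0},{"jaw":0.7,"x":0,"y":0,"z":0,"wx":0,"wy":0,"wz":0}]'

```text
time_s: 9.9
tool_pos: [0.4722, -0.3152, 0.163]
tool_rot: [-0.069, 2.818, 0.013]
ft_force: [-0.6, 0.2, 0.9]
gripper_width: 0.0598
finger_force: 0.0
```

Run:
```python
from h import *
tz=(.324,.015,-.946)
to((.4748,-.317,.161),tz,(-.047,.9989,0))
s=grab_frame('scene');t=grab_frame('top')
a=s['img'][140:280,390:500,::-1]; b=t['img'][200:340,400:520,::-1]
cv2.imwrite('pics/g.png',cv2.resize(np.hstack([a,b]),None,fx=3.4,fy=3.4,interpolation=cv2.INTER_CUBIC))
```

```text
t 9.9 pos [ 0.4722 -0.3152  0.163 ] F [-0.58  0.18  0.87] w 0.0598 fing 0.0
x,y,z axes [[-0.947, -0.046, -0.318], [-0.049, 0.999, 0.001], [0.317, 0.017, -0.948]]
shift now-axes [-0.0017 -0.0019  0.0026]
turn [ 0.0012 -0.0047  0.0013] shift new-axes [-0.0017 -0.0019  0.0027]
```

View pics/g.png

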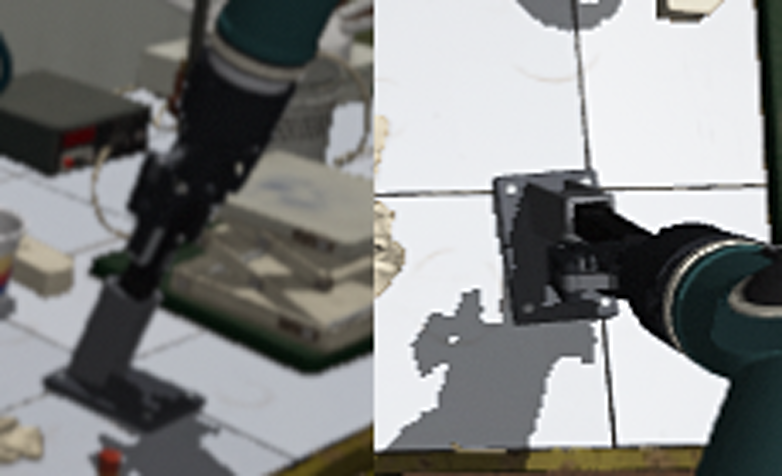

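Run:
```python
from h import *
t=grab_frame('top');s=grab_frame('scene');st=get_state()
M=Ro.from_rotvec(st['tool_rot']).as_matrix(); p=st['tool_pos']
for nm,l in(('TCP',(0,0,0)),('tip+y',(0,.035,.015)),('tip-y',(0,-.035,.015)),('back',(0,0,-.05))):
    w=p+M@np.array(l); print(nm,w.round(4),proj(t,[w]).round(1),proj(s,[w]).round(1))
P=cloud(t); 
for uv in((472,266),(468,262),(462,281),(457,285),(466,290),(468,278)): print(uv,P[uv[1],uv[0]].round(4),t['img'][uv[1],uv[0]])
print(proj(t,[(.4748,-.317,.161),(.4575,-.318,.19)]).round(1))
```

```text
TCP [ 0.4723 -0.3179  0.1673] [[473.9 272.4]] [[438.8 204.9]]
tip+y [ 0.4755 -0.2828  0.153 ] [[456.4 272.2]] [[428.7 212.3]]
tip-y [ 0.4787 -0.3527  0.1533] [[486.9 270.1]] [[444.4 206.3]]
back [ 0.4561 -0.3185  0.2146] [[482.1 276.9]] [[446.2 190.2]]
(472, 266) [ 0.4871 -0.3153  0.1664] [11 11 11]
(468, 262) [ 0.5027 -0.3205  0.1254] [11 12 12]
(462, 281) [ 0.4443 -0.2645  0.2478] [102 104 108]
(457, 285) [ 0.4367 -0.2546  0.2437] [45 47 49]
(466, 290) [ 0.4473 -0.3458  0.0116] [ 98 101 106]
(468, 278) [ 0.4539 -0.2873  0.2174] [14 15 17]
[[472.5 271.7]
 [477.9 277.6]]
```

The view shows the gripper square over the handle, and the depth at (472,266) matches the handle's back face. I'll advance 6 mm and close.

Call:
drive_tool --increments '[{"jaw":0.7,"x":0,"y":0,"z":0.006,"wx":0,"wy":0,"wz":0},{"jaw":0.5,"x":0,"y":0,"z":0,"wx":0,"wy":0,"wz":0},{"jaw":0.4,"x":0,"y":0,"z":0,"wx":0,"wy":0,"wz":0},{"jaw":0.32,"x":0,"y":0,"z":0,"wx":0,"wy":0,"wz":0},{"jaw":0.32,"x":0,"y":0,"z":0,"wx":0,"wy":0,"wz":0}]'

```text
time_s: 10.6
tool_pos: [0.4734, -0.3175, 0.1606]
tool_rot: [-0.064, 2.812, 0.007]
ft_force: [0.2, -0.0, 0.2]
gripper_width: 0.0274
finger_force: 0.0
```

Call:
drive_tool --increments '[{"jaw":0.28,"x":0,"y":0,"z":0,"wx":0,"wy":0,"wz":0},{"jaw":0.24,"x":0,"y":0,"z":0,"wx":0,"wy":0,"wz":0},{"jaw":0.18,"x":0,"y":0,"z":0,"wx":0,"wy":0,"wz":0},{"jaw":0.12,"x":0,"y":0,"z":0,"wx":0,"wy":0,"wz":0},{"jaw":0.12,"x":0,"y":0,"z":0,"wx":0,"wy":0,"wz":0}]'

```text
time_s: 11.1
tool_pos: [0.4735, -0.3175, 0.1605]
tool_rot: [-0.064, 2.812, 0.007]
ft_force: [-1.4, 0.0, 2.6]
gripper_width: 0.0214
finger_force: 59.0
```

Run:
```python
from h import *
to((.4748,-.317,.161),(.295,.014,-.955),(-.047,.9989,0)); print(get_state()['torque'])
```

```text
t 11.1 pos [ 0.4735 -0.3175  0.1605] F [-1.38  0.03  2.62] w 0.0214 fing 59.0
x,y,z axes [[-0.945, -0.044, -0.323], [-0.045, 0.999, -0.002], [0.323, 0.012, -0.946]]
shift now-axes [-0.0015  0.0004 -0.    ]
turn [-0.0019  0.0192 -0.0007] shift new-axes [-0.0015  0.0004 -0.0001]
[0.13963702 0.47930967 0.11277251]
```

Call:
drive_tool --increments '[{"jaw":0.12,"x":-0.0002,"y":0,"z":-0.006,"wx":0,"wy":0,"wz":0},{"jaw":0.12,"x":-0.0003,"y":0,"z":-0.01,"wx":0,"wy":0,"wz":0},{"jaw":0.12,"x":-0.0003,"y":0,"z":-0.01,"wx":0,"wy":0,"wz":0}]'

```text
time_s: 11.4
tool_pos: [0.4653, -0.3177, 0.1857]
tool_rot: [-0.064, 2.813, 0.008]
ft_force: [-0.0, 0.3, -1.3]
gripper_width: 0.0215
finger_force: 58.6
```

Call:
drive_tool --increments '[{"jaw":0.12,"x":-0.0006,"y":0,"z":-0.02,"wx":0,"wy":0,"wz":0},{"jaw":0.12,"x":-0.0006,"y":0,"z":-0.02,"wx":0,"wy":0,"wz":0},{"jaw":0.12,"x":-0.0006,"y":0,"z":-0.02,"wx":0,"wy":0,"wz":0},{"jaw":0.12,"x":-0.0006,"y":0,"z":-0.02,"wx":0,"wy":0,"wz":0},{"jaw":0.12,"x":0,"y":0,"z":-0.02,"wx":0,"wy":0,"wz":0}]'

```text
time_s: 11.9
tool_pos: [0.4351, -0.3189, 0.2821]
tool_rot: [-0.064, 2.812, 0.007]
ft_force: [-0.4, 0.8, -1.4]
gripper_width: 0.0212
finger_force: 58.7
```

Call:
drive_tool --increments '[{"jaw":0.12,"x":0,"y":0,"z":-0.02,"wx":0,"wy":0,"wz":0},{"jaw":0.12,"x":0,"y":0,"z":0,"wx":0,"wy":0,"wz":0},{"jaw":0.12,"x":0,"y":0,"z":0,"wx":0,"wy":0,"wz":0}]'

```text
time_s: 12.2
tool_pos: [0.4292, -0.3189, 0.2998]
tool_rot: [-0.064, 2.811, 0.007]
ft_force: [-0.1, 0.8, -1.7]
gripper_width: 0.0213
finger_force: 58.9
```

Run:
```python
from h import *
import pickle
to((.5415,.0863,.31),(0,0,-1),(-.047,.9989,0)); print(get_state()['torque'])
s=grab_frame('scene');t=grab_frame('top');pickle.dump((t,s),open('held.pkl','wb'))
st=get_state();p=proj(s,[st['tool_pos']])[0].astype(int);q=proj(t,[st['tool_pos']])[0].astype(int);print(p,q)
a=s['img'][p[1]-60:p[1]+90,p[0]-70:p[0]+40,::-1]
cv2.imwrite('pics/i.png',cv2.resize(a,None,fx=4,fy=4,interpolation=cv2.INTER_CUBIC))
```

```text
t 12.2 pos [ 0.4292 -0.3189  0.2998] F [-0.08  0.78 -1.72] w 0.0213 fing 58.9
x,y,z axes [[-0.945, -0.044, -0.324], [-0.045, 0.999, -0.002], [0.323, 0.012, -0.946]]
shift now-axes [-0.1271  0.3997  0.0317]
turn [-0.0017  0.2196 -0.0009] shift new-axes [-0.1312  0.3995 -0.0102]
[ 0.01640088  0.47753966 -0.03625581]
[459 161] [498 285]
```

View pics/i.png

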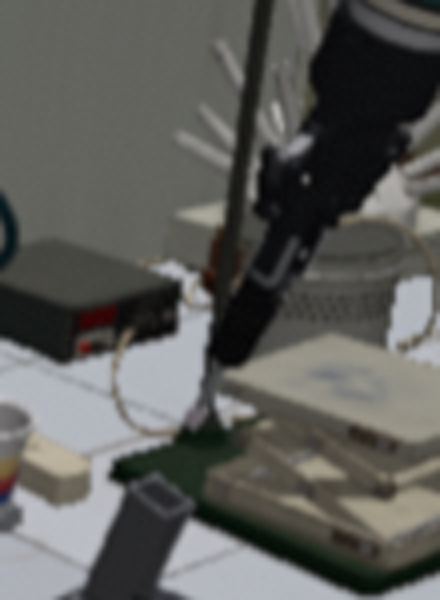

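The probe is clear of the pocket, with its tip at crop (203,415) and the empty mouth at (160,490). I'll turn it upright and carry it over the spot.

Call:
drive_tool --increments '[{"jaw":0.12,"x":0,"y":0,"z":0,"wx":-0.0017,"wy":0.073,"wz":0},{"jaw":0.12,"x":0,"y":0,"z":0,"wx":0,"wy":0.073,"wz":0},{"jaw":0.12,"x":0,"y":0,"z":0,"wx":0,"wy":0.0735,"wz":0},{"jaw":0.12,"x":-0.007,"y":0.022,"z":-0.005,"wx":0,"wy":0,"wz":0},{"jaw":0.12,"x":-0.014,"y":0.043,"z":-0.005,"wx":0,"wy":0,"wz":0}]'

```text
time_s: 12.8
tool_pos: [0.4469, -0.2548, 0.308]
tool_rot: [0.064, -3.136, 0.002]
ft_force: [1.0, 0.6, -1.5]
gripper_width: 0.0214
finger_force: 59.2
```

Call:
drive_tool --increments '[{"jaw":0.12,"x":-0.014,"y":0.043,"z":0,"wx":0,"wy":0,"wz":0},{"jaw":0.12,"x":-0.014,"y":0.043,"z":0,"wx":0,"wy":0,"wz":0},{"jaw":0.12,"x":-0.014,"y":0.043,"z":0,"wx":0,"wy":0,"wz":0},{"jaw":0.12,"x":-0.014,"y":0.043,"z":0,"wx":0,"wy":0,"wz":0},{"jaw":0.12,"x":-0.014,"y":0.043,"z":0,"wx":0,"wy":0,"wz":0}]'

```text
time_s: 13.3
tool_pos: [0.5074, -0.0331, 0.3084]
tool_rot: [0.073, -3.138, -0.001]
ft_force: [0.3, -0.2, -1.6]
gripper_width: 0.0215
finger_force: 59.2
```

Call:
drive_tool --increments '[{"jaw":0.12,"x":-0.014,"y":0.043,"z":0,"wx":0,"wy":0,"wz":0},{"jaw":0.12,"x":-0.014,"y":0.043,"z":0,"wx":0,"wy":0,"wz":0},{"jaw":0.12,"x":-0.008,"y":0.02,"z":0,"wx":0,"wy":0,"wz":0},{"jaw":0.12,"x":0,"y":0,"z":0,"wx":0,"wy":0,"wz":0},{"jaw":0.12,"x":0,"y":0,"z":0,"wx":0,"wy":0,"wz":0}]'

```text
time_s: 13.8
tool_pos: [0.5381, 0.0723, 0.3081]
tool_rot: [0.073, -3.137, 0.001]
ft_force: [0.0, -0.3, -2.5]
gripper_width: 0.0215
finger_force: 59.2
```

Call:
drive_tool --increments '[{"jaw":0.12,"x":0,"y":0,"z":0,"wx":0,"wy":0,"wz":0}]'

```text
time_s: 13.9
tool_pos: [0.5382, 0.0708, 0.3088]
tool_rot: [0.069, -3.139, 0.001]
ft_force: [0.3, -1.4, -1.9]
gripper_width: 0.0215
finger_force: 59.2
```

```bash
cat > ax.py <<'E'
from h import *
to((.5415,.0863,.2364),(0,0,-1),(-.047,.9989,0))
s=grab_frame('scene');t=grab_frame('top');st=get_state();p=st['tool_pos']
for nm,f in(('S',s),('T',t)):
    Q=cloud(f); q=Q[(abs(Q[...,0]-p[0])<.03)&(abs(Q[...,1]-p[1])<.03)&(Q[...,2]>p[2]-.15)&(Q[...,2]<p[2]-.02)]
    print(nm,len(q))
    h=q[(q[:,2]>p[2]-.085)&(q[:,2]<p[2]-.03)]
    if len(h)>20:
        # local coords relative to TCP in tool axes
        l=(h-p)@Ro.from_rotvec(st['tool_rot']).as_matrix()
        for a in np.arange(.03,.085,.011):
            k=(l[:,2]>a)&(l[:,2]<a+.011); print(round(a,3),k.sum(),'x',np.quantile(l[k,0],[.03,.5,.97]).round(4),'y',np.quantile(l[k,1],[.03,.5,.97]).round(4))
    g=q[q[:,2]<p[2]-.095]
    if len(g)>3: print('stem/head',len(g),np.median(g,0).round(4),'zmin',g[:,2].min().round(4))
u=proj(s,[p])[0].astype(int)
cv2.imwrite('pics/%s.png'%__import__('sys').argv[1],cv2.resize(s['img'][u[1]-25:u[1]+115,u[0]-60:u[0]+60,::-1],None,fx=4.2,fy=4.2,interpolation=cv2.INTER_CUBIC)); print('origin',u-[60,25])
# silhouette of dark handle in scene: left/right edges per row -> axis line
G=cv2.cvtColor(s['img'],cv2.COLOR_RGB2GRAY).astype(float)
zs=np.arange(.035,.085,.004);R=[]
for z in zs:
    c=proj(s,[p-[0,0,z]])[0]; v=int(round(c[1])); a=int(c[0])-20; r=G[v,a:a+41]; d=np.diff(r); l=np.argmin(d[:20]); rr=20+np.argmax(d[20:]); R.append((a+l+.5+.5,a+rr+.5-.0,v))
R=np.array(R); k=np.polyfit(R[:,2],R[:,:2].mean(1),1); e0=proj(s,[p-[0,0,.035]])[0];e1=proj(s,[p-[0,0,.085]])[0]
print('edges',R[[0,4,8,12]].tolist(),'slope du/dv',k[0],'vertical slope',(e1-e0)[0]/(e1-e0)[1])
E
python3 ax.py j; rm -f /dev/null/x
```

```text
t 13.9 pos [0.5382 0.0708 0.3088] F [ 0.3  -1.39 -1.88] w 0.0215 fing 59.2
x,y,z axes [[-0.999, -0.044, 0.002], [-0.044, 0.999, -0.001], [-0.002, -0.001, -1.0]]
shift now-axes [-0.0041  0.0153  0.0724]
turn [-0.0004 -0.0014 -0.0021] shift new-axes [-0.004   0.0153  0.0724]
S 493
0.03 65 x [-0.0099  0.0098  0.0148] y [-0.0101  0.008   0.0107]
0.041 63 x [-0.0119  0.01    0.0137] y [-0.0102  0.008   0.0109]
0.052 64 x [-0.0092  0.0099  0.014 ] y [-0.01    0.0072  0.0108]
0.063 56 x [-0.0101  0.0096  0.0132] y [-0.0104  0.0069  0.0112]
0.074 62 x [-0.009   0.0096  0.0131] y [-0.0076  0.0083  0.0115]Traceback (most recent call last):
  File "ax.py", line 12, in <module>
    k=(l[:,2]>a)&(l[:,2]<a+.011); print(round(a,3),k.sum(),'x',np.quantile(l[k,0],[.03,.5,.97]).round(4),'y',np.quantile(l[k,1],[.03,.5,.97]).round(4))
                                                               ~~~~~~~~~~~^^^^^^^^^^^^^^^^^^^^^
    return _quantile_unchecked(
        a, q, axis, out, overwrite_input, method, keepdims, weights)
    return _ureduce(a,
                    func=_quantile_ureduce_func,
    ...<5 lines>...
                    overwrite_input=overwrite_input,
                    method=method)
    r = func(a, **kwargs)
    result = _quantile(arr,
                       quantiles=q,
    ...<2 lines>...
                       out=out,
                       weights=wgt)
    slices_having_nans = np.isnan(arr[-1, ...])
                                  ~~~^^^^^^^^^
IndexError: index -1 is out of bounds for axis 0 with size 0
```

```bash
cat > ax2.py <<'E'
from h import *
import sys
to((.5415,.0863,.2364),(0,0,-1),(-.047,.9989,0))
Ls=[];G=[];st=get_state();p=st['tool_pos'];M=Ro.from_rotvec(st['tool_rot']).as_matrix()
for i in range(6):
    s=grab_frame('scene'); Q=cloud(s); l=(Q-p)@M; Ls.append(l[(abs(l[...,0])<.022)&(abs(l[...,1])<.022)&(l[...,2]>.03)&(l[...,2]<.086)]); g=l[(abs(l[...,0])<.03)&(abs(l[...,1])<.03)&(l[...,2]>.1)&(l[...,2]<.16)]; G.append(g)
L=np.vstack(Ls);G=np.vstack(G)
def fit(k,c,o):
    q=L[k]
    for _ in range(5):
        A=np.c_[q[:,2],q[:,o],np.ones(len(q))]; b=np.linalg.lstsq(A,q[:,c],rcond=None)[0]; r=q[:,c]-A@b; q=q[abs(r)<max(2*np.std(r),.0005)] if _<4 else q
    return b.round(4),len(q),np.std(r).round(4)
print('front face x=a z+b y+c',fit((L[:,0]>.007)&(abs(L[:,1])<.007),0,1))
print('left face y=a z+b x+c',fit((L[:,1]>.006)&(abs(L[:,0])<.007),1,0))
for a in np.arange(.1,.16,.01):
    k=(G[:,2]>a)&(G[:,2]<=a+.01)
    if k.sum()>3: print('stem',round(a,3),k.sum(),np.median(G[k],0).round(4))
u=proj(s,[p])[0].astype(int); v0=u[1]-20
cv2.imwrite('pics/%s.png'%sys.argv[1],cv2.resize(s['img'][v0:v0+140,u[0]-60:u[0]+60,::-1],None,fx=4.2,fy=4.2,interpolation=cv2.INTER_CUBIC)); print('origin',u[0]-60,v0)
E
python3 ax2.py j
```

```text
t 14.0 pos [0.5383 0.0708 0.3093] F [-0.66  0.04 -1.29] w 0.0215 fing 59.2
x,y,z axes [[-0.999, -0.044, 0.001], [-0.044, 0.999, -0.0], [-0.001, -0.0, -1.0]]
shift now-axes [-0.0039  0.0153  0.0729]
turn [-0.0001 -0.0008 -0.0023] shift new-axes [-0.0039  0.0153  0.0729]
front face x=a z+b y+c (array([-0.0418, -0.0022,  0.0141]), 581, np.float64(0.0011))
left face y=a z+b x+c (array([ 0.0046, -0.0003,  0.0096]), 482, np.float64(0.0008))
stem 0.1 84 [-1.000e-04  2.000e-03  1.051e-01]
stem 0.11 83 [-0.0013  0.0009  0.1149]
stem 0.12 80 [-0.001   0.0013  0.1248]
stem 0.13 101 [-0.0007  0.0012  0.1364]
stem 0.14 110 [-0.0002  0.0029  0.1444]
stem 0.15 13 [-1.200e-03  1.000e-04  1.508e-01]
origin 250 153
```

View pics/j.png

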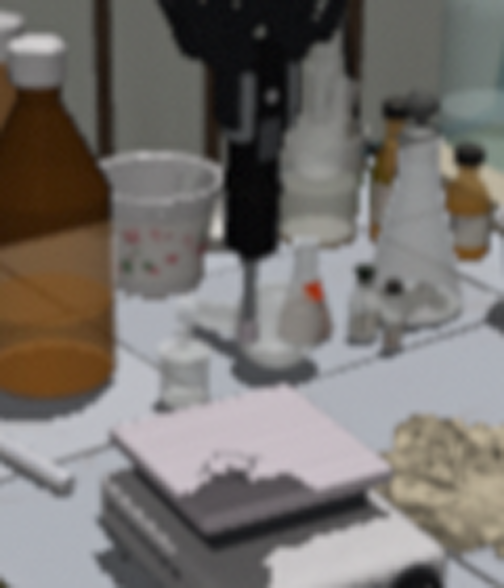

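The view shows the probe close to upright, with its tip at crop (247,340) and the ring partly in shadow at (228,465). The plane fit says the handle tilts 0.04 rad in the gripper, so I'll turn that out while aligning.

Call:
drive_tool --increments '[{"jaw":0.12,"x":-0.0045,"y":0.017,"z":0,"wx":0.002,"wy":0.0265,"wz":0},{"jaw":0.12,"x":0,"y":0,"z":0,"wx":0,"wy":0,"wz":0},{"jaw":0.12,"x":0,"y":0,"z":0,"wx":0,"wy":0,"wz":0},{"jaw":0.12,"x":0,"y":0,"z":0,"wx":0,"wy":0,"wz":0}]'

```text
time_s: 14.7
tool_pos: [0.542, 0.0887, 0.3095]
tool_rot: [0.07, -3.101, 0.006]
ft_force: [-0.1, -0.4, -1.2]
gripper_width: 0.0213
finger_force: 59.2
```

```bash
sed -i 's/(.5415,.0863,.2364)/(.542,.088,.2480)/' ax2.py
cat >> ax2.py <<'E'
d=np.array([0,0,1.]); fx=fit((L[:,0]>.007)&(abs(L[:,1])<.007),0,1)[0]; fy=fit((L[:,1]>.006)&(abs(L[:,0])<.007),1,0)[0]
print('handle axis down, world',(M@np.array([fx[0],fy[0],1])).round(4))
t=grab_frame('top')
for nm,f,sp in(('S',s,None),('T',t,None)):
    print(nm,'expected px tip,spotT,spotS',proj(f,[p-[0,0,.147],(.5437,.0858,.086),(.5375,.0871,.086)]).round(1).tolist())
E
python3 ax2.py k
```

```text
t 14.7 pos [0.542  0.0887 0.3095] F [-0.09 -0.44 -1.24] w 0.0213 fing 59.2
x,y,z axes [[-0.998, -0.045, 0.04], [-0.045, 0.999, -0.003], [-0.04, -0.005, -0.999]]
shift now-axes [-0.0025 -0.0005  0.0614]
turn [-0.0021 -0.0269 -0.0011] shift new-axes [ 0.     -0.0007  0.0615]
front face x=a z+b y+c (array([-0.032 , -0.0402,  0.0133]), 613, np.float64(0.0011))
left face y=a z+b x+c (array([ 0.0088, -0.0161,  0.0089]), 469, np.float64(0.0008))
stem 0.1 80 [-0.0002  0.001   0.105 ]
stem 0.11 89 [-0.0006  0.0004  0.1152]
stem 0.12 81 [-0.0005  0.0006  0.1249]
stem 0.13 99 [-1.000e-04  9.000e-04  1.358e-01]
stem 0.14 118 [0.0004 0.0018 0.1446]
stem 0.15 9 [-1.000e-04  1.200e-03  1.504e-01]
origin 242 154
handle axis down, world [-0.0086  0.0052 -1.0005]
S expected px tip,spotT,spotS [[302.6, 234.8], [303.1, 262.6], [304.2, 263.8]]
T expected px tip,spotT,spotS [[294.1, 246.7], [296.9, 251.9], [296.4, 254.4]]
```

Call:
drive_tool --increments '[{"jaw":0.12,"x":-0.001,"y":-0.0005,"z":0.025,"wx":0.002,"wy":-0.003,"wz":0},{"jaw":0.12,"x":-0.001,"y":0,"z":0.025,"wx":0,"wy":0,"wz":0},{"jaw":0.12,"x":-0.0005,"y":0,"z":0.0115,"wx":0,"wy":0,"wz":0},{"jaw":0.12,"x":0,"y":0,"z":0,"wx":0,"wy":0,"wz":0},{"jaw":0.12,"x":0,"y":0,"z":0,"wx":0,"wy":0,"wz":0}]'

```text
time_s: 15.55
tool_pos: [0.543, 0.0888, 0.2487]
tool_rot: [0.071, -3.106, 0.01]
ft_force: [1.4, 0.0, -1.2]
gripper_width: 0.0212
finger_force: 59.3
```

```bash
cat >> ax2.py <<'E'
# handle bottom edge (black -> bright) and plate: along the projected axis, scene
g=cv2.cvtColor(s['img'],cv2.COLOR_RGB2GRAY).astype(float); zz=np.arange(.07,.165,.003)
c=proj(s,[p+np.array([-.001,-.0014,-z]) for z in zz]); print([(round(z,3),int(g[int(round(v)),int(round(u))])) for z,(u,v) in zip(zz,c)])
E
python3 ax2.py l
```

```text
t 15.55 pos [0.543  0.0888 0.2487] F [ 1.42  0.02 -1.19] w 0.0212 fing 59.3
x,y,z axes [[-0.998, -0.046, 0.035], [-0.046, 0.999, -0.006], [-0.035, -0.007, -0.999]]
shift now-axes [ 0.001  -0.0007  0.0007]
turn [-0.0038 -0.0234 -0.0007] shift new-axes [ 0.001  -0.0007  0.0007]
front face x=a z+b y+c (array([-0.0302, -0.0098,  0.0135]), 582, np.float64(0.0012))
left face y=a z+b x+c (array([ 0.0014, -0.0155,  0.0094]), 433, np.float64(0.0008))
stem 0.1 69 [0.0002 0.0012 0.1049]
stem 0.11 79 [-0.001   0.0008  0.1147]
stem 0.12 76 [-0.0008  0.0008  0.125 ]
stem 0.13 91 [-0.0006  0.0017  0.136 ]
stem 0.14 107 [-1.000e-04  1.900e-03  1.451e-01]
origin 242 180
handle axis down, world [-0.0047 -0.0046 -1.0004]
S expected px tip,spotT,spotS [[302.3, 257.4], [303.1, 262.6], [304.2, 263.8]]
T expected px tip,spotT,spotS [[295.4, 251.0], [296.9, 251.9], [296.4, 254.4]]
[(np.float64(0.07), 9), (np.float64(0.073), 11), (np.float64(0.076), 8), (np.float64(0.079), 10), (np.float64(0.082), 11), (np.float64(0.085), 10), (np.float64(0.088), 11), (np.float64(0.091), 9), (np.float64(0.094), 10), (np.float64(0.097), 21), (np.float64(0.1), 51), (np.float64(0.103), 74), (np.float64(0.106), 80), (np.float64(0.109), 81), (np.float64(0.112), 79), (np.float64(0.115), 81), (np.float64(0.118), 80), (np.float64(0.121), 81), (np.float64(0.124), 81), (np.float64(0.127), 79), (np.float64(0.13), 80), (np.float64(0.133), 80), (np.float64(0.136), 82), (np.float64(0.139), 94), (np.float64(0.142), 110), (np.float64(0.145), 108), (np.float64(0.148), 117), (np.float64(0.151), 144), (np.float64(0.154), 166), (np.float64(0.157), 179), (np.float64(0.16), 184), (np.float64(0.163), 152)]
```

View pics/l.png

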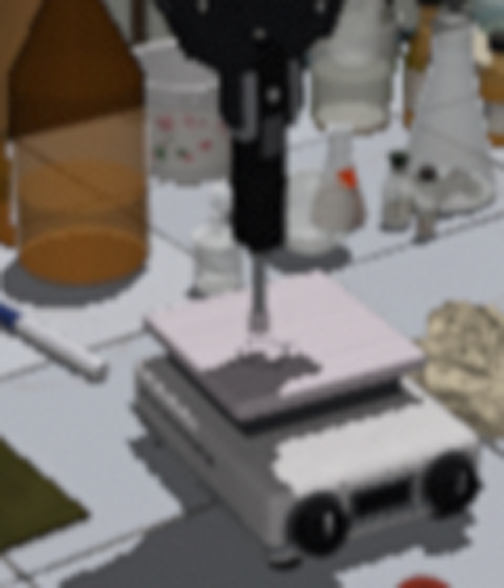

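The tip is at crop (257,332), just above the ring centred near (262,350). I'll refine the ring fit in the scene view before pressing.

Run:
```python
from h import *
import pickle
t,s=pickle.load(open('two.pkl','rb')); T1=pickle.load(open('top1.pkl','rb'))
for nm,f,c in(('S',s,(.5375,.0871)),('T1',T1,(.5437,.0858))):
    # resample plate plane to metric patch, dark-line residual, ring fit
    n=81; gx=np.linspace(-.022,.022,n); X,Y=np.meshgrid(gx,gx,indexing='ij')
    m=proj(f,np.c_[X.ravel()+c[0],Y.ravel()+c[1],np.full(n*n,.086)]).astype(np.float32)
    g=cv2.remap(cv2.cvtColor(f['img'],cv2.COLOR_RGB2GRAY),m[:,0].reshape(n,n),m[:,1].reshape(n,n),cv2.INTER_LINEAR).astype(float)
    d=np.clip(np.median(g)-g-8,0,None); o=np.zeros(2)
    for _ in range(15):
        r=np.hypot(X-o[0],Y-o[1]); w=d*((r>.009)&(r<.018)); A=np.c_[2*X.ravel(),2*Y.ravel(),np.ones(n*n)]; q=w.ravel()**.5
        z=np.linalg.lstsq(A*q[:,None],(X**2+Y**2).ravel()*q,rcond=None)[0]; o=z[:2]
    print(nm,'ring',(np.array(c)+o).round(4),'r',np.sqrt(z[2]+o@o).round(4),'centroid',(np.array(c)+[(d*X).sum()/d.sum(),(d*Y).sum()/d.sum()]).round(4))
# head in S now: bright/grey blob columns at head height; and T view of handle/head
T=grab_frame('top');p=get_state()['tool_pos']
Q=cloud(T); k=(abs(Q[...,0]-p[0])<.03)&(abs(Q[...,1]-p[1])<.03)&(Q[...,2]>.095)&(Q[...,2]<.22); print('T pts',k.sum(), np.median(Q[k],0).round(4) if k.sum() else '')
S=grab_frame('scene');Q=cloud(S)
for a,b in((.105,.111),(.112,.13)):
    k=(abs(Q[...,0]-p[0])<.02)&(abs(Q[...,1]-p[1])<.02)&(Q[...,2]>a)&(Q[...,2]<b); q=Q[k]; print(a,k.sum(),'x',np.quantile(q[:,0],[.05,.5,.95]).round(4),'y',np.quantile(q[:,1],[.05,.5,.95]).round(4),'across-view',np.quantile(q@[.618,.786,0],[.03,.97]).round(4))
print('plate z',[np.nanmedian(Q[v,u,2]).round(4) for u,v in((330,262),(340,265))])
```

```text
S ring [0.5389 0.0862] r 0.0141 centroid [0.535  0.0864]
T1 ring [0.5437 0.0854] r 0.0141 centroid [0.5445 0.0858]
T pts 0 
0.105 12 x [0.5342 0.538  0.5402] y [0.0834 0.0888 0.0931] across-view [0.3972 0.4059]
0.112 29 x [0.5351 0.5394 0.5435] y [0.0848 0.088  0.0912] across-view [0.3988 0.4062]
plate z [np.float64(0.0847), np.float64(0.0826)]
```

Call:
drive_tool --increments '[{"jaw":0.12,"x":0.0012,"y":-0.0012,"z":0.005,"wx":0,"wy":0,"wz":0},{"jaw":0.12,"x":0,"y":0,"z":0.005,"wx":0,"wy":0,"wz":0},{"jaw":0.12,"x":0,"y":0,"z":0,"wx":0,"wy":0,"wz":0},{"jaw":0.12,"x":0,"y":0,"z":0,"wx":0,"wy":0,"wz":0}]'

```text
time_s: 16.4
tool_pos: [0.5408, 0.0874, 0.2377]
tool_rot: [0.072, -3.104, 0.011]
ft_force: [-0.4, -0.4, -1.0]
gripper_width: 0.0215
finger_force: 59.3
```

Call:
drive_tool --increments '[{"jaw":0.12,"x":0,"y":0,"z":0.002,"wx":0,"wy":0,"wz":0},{"jaw":0.12,"x":0,"y":0,"z":0,"wx":0,"wy":0,"wz":0},{"jaw":0.12,"x":0,"y":0,"z":0,"wx":0,"wy":0,"wz":0}]'

```text
time_s: 16.7
tool_pos: [0.5409, 0.0874, 0.236]
tool_rot: [0.072, -3.105, 0.01]
ft_force: [0.1, 0.2, -1.5]
gripper_width: 0.0215
finger_force: 59.3
```

Call:
drive_tool --increments '[{"jaw":0.12,"x":0,"y":0,"z":0.002,"wx":0,"wy":0,"wz":0},{"jaw":0.12,"x":0,"y":0,"z":0,"wx":0,"wy":0,"wz":0},{"jaw":0.12,"x":0,"y":0,"z":0,"wx":0,"wy":0,"wz":0}]'

```text
time_s: 17.0
tool_pos: [0.5408, 0.0874, 0.234]
tool_rot: [0.072, -3.105, 0.01]
ft_force: [0.0, -0.1, -1.6]
gripper_width: 0.0212
finger_force: 59.3
```

Call:
drive_tool --increments '[{"jaw":0.12,"x":0,"y":0,"z":0.002,"wx":0,"wy":0,"wz":0},{"jaw":0.12,"x":0,"y":0,"z":0,"wx":0,"wy":0,"wz":0},{"jaw":0.12,"x":0,"y":0,"z":0,"wx":0,"wy":0,"wz":0}]'

```text
time_s: 17.3
tool_pos: [0.5409, 0.0874, 0.2322]
tool_rot: [0.072, -3.105, 0.01]
ft_force: [0.2, 0.4, 0.3]
gripper_width: 0.0214
finger_force: 59.3
```

Call:
drive_tool --increments '[{"jaw":0.12,"x":0,"y":0,"z":0.002,"wx":0,"wy":0,"wz":0},{"jaw":0.12,"x":0,"y":0,"z":0,"wx":0,"wy":0,"wz":0},{"jaw":0.12,"x":0,"y":0,"z":0,"wx":0,"wy":0,"wz":0}]'

```text
time_s: 17.6
tool_pos: [0.5408, 0.0874, 0.2302]
tool_rot: [0.071, -3.105, 0.01]
ft_force: [-0.8, -0.8, 1.2]
gripper_width: 0.021
finger_force: 59.4
```

Call:
drive_tool --increments '[{"jaw":0.12,"x":0,"y":0,"z":0.001,"wx":0,"wy":0,"wz":0},{"jaw":0.12,"x":0,"y":0,"z":0,"wx":0,"wy":0,"wz":0},{"jaw":0.12,"x":0,"y":0,"z":0,"wx":0,"wy":0,"wz":0}]'

```text
time_s: 17.9
tool_pos: [0.5407, 0.0874, 0.2292]
tool_rot: [0.072, -3.105, 0.01]
ft_force: [0.3, -0.2, 1.6]
gripper_width: 0.0214
finger_force: 59.4
```

```bash
cat > fz.py <<'E'
from h import *
a=[]
for i in range(14): grab_frame('scene'); a.append(get_state()['ft_force'].copy())
a=np.array(a); print(a.mean(0).round(2),a.std(0).round(2),get_state()['tool_pos'])
E
python3 fz.py; python3 ax2.py m
```

```text
[ 0.5 -0.2  1.2] [0.43 0.45 0.49] [0.54068236 0.087394   0.22911823]
t 18.6 pos [0.5407 0.0874 0.2291] F [ 0.24 -0.18  0.37] w 0.0217 fing 59.4
x,y,z axes [[-0.998, -0.046, 0.036], [-0.046, 0.999, -0.006], [-0.035, -0.007, -0.999]]
shift now-axes [-0.0007  0.0004 -0.0189]
turn [-0.0038 -0.0238 -0.0006] shift new-axes [-0.0013  0.0005 -0.0189]
front face x=a z+b y+c (array([-0.032 , -0.0094,  0.0135]), 567, np.float64(0.0011))
left face y=a z+b x+c (array([-0.0035, -0.0016,  0.0095]), 440, np.float64(0.0009))
stem 0.1 82 [-1.000e-04  1.200e-03  1.056e-01]
stem 0.11 92 [-0.0002  0.0005  0.1156]
stem 0.12 87 [-0.0004  0.0004  0.1252]
stem 0.13 102 [-0.0005  0.0016  0.1349]
stem 0.14 1669 [0.003  0.0035 0.1464]
origin 243 188
handle axis down, world [-0.0033 -0.0094 -1.0005]
S expected px tip,spotT,spotS [[303.3, 264.7], [303.1, 262.6], [304.2, 263.8]]
T expected px tip,spotT,spotS [[296.4, 253.4], [296.9, 251.9], [296.4, 254.4]]
[(np.float64(0.07), 11), (np.float64(0.073), 12), (np.float64(0.076), 9), (np.float64(0.079), 9), (np.float64(0.082), 10), (np.float64(0.085), 9), (np.float64(0.088), 10), (np.float64(0.091), 9), (np.float64(0.094), 10), (np.float64(0.097), 10), (np.float64(0.1), 28), (np.float64(0.103), 75), (np.float64(0.106), 82), (np.float64(0.109), 82), (np.float64(0.112), 80), (np.float64(0.115), 81), (np.float64(0.118), 81), (np.float64(0.121), 80), (np.float64(0.124), 81), (np.float64(0.127), 80), (np.float64(0.13), 88), (np.float64(0.133), 102), (np.float64(0.136), 109), (np.float64(0.139), 112), (np.float64(0.142), 109), (np.float64(0.145), 110), (np.float64(0.148), 98), (np.float64(0.151), 81), (np.float64(0.154), 79), (np.float64(0.157), 83), (np.float64(0.16), 86), (np.float64(0.163), 86)]
```

Run:
```python
from h import *
s=grab_frame('scene'); p=get_state()['tool_pos']
a,b=proj(s,[p-[0,0,.09],p-[0,0,.15]]); print('px/mm',(b-a)/60, 'src px')
for n,o,pz in(('k',(242,154),(.542,.0887,.3095)),('l',(242,180),(.543,.0888,.2487)),('m',(243,188),p)):
    im=cv2.cvtColor(cv2.imread(f'pics/{n}.png'),cv2.COLOR_BGR2GRAY).astype(np.float32)
    zz=np.arange(.088,.162,.001); c=proj(s,[np.array(pz)+[-.001,-.0014,-z] for z in zz]); m=((c-o+.5)*4.2-.5).astype(np.float32)
    g=np.mean([cv2.remap(im,m[:,:1]+d,m[:,1:],cv2.INTER_LINEAR).ravel() for d in(-2,0,2)],0)
    he=zz[np.argmax(g>45)]; i0=np.argmax(zz>he+.012); st=np.median(g[i0:i0+12]); hd=zz[i0+np.argmax(g[i0:]>st+13)]
    print(n,'handle edge',he.round(4),'head top',hd.round(4),'gap',(hd-he).round(4),'stem',st); print(g[::2].astype(int))
```

```text
px/mm [-0.00126964  0.36791214] src px
k handle edge 0.1 head top 0.137 gap 0.037 stem 79.57292
[  9   9   9   7  12  28  50  67  75  78  79  79  79  79  79  79  79  78
  79  78  78  78  79  79  88 100 109 111 111 109 107 106 114 137 159 169
 170 169]
l handle edge 0.1 head top 0.139 gap 0.039 stem 82.8802
[  9   8   8   7  11  24  46  67  78  81  82  82  81  81  82  82  83  84
  84  82  82  83  82  82  86  95 104 108 107 107 111 129 150 165 176 184
 181 160]
m handle edge 0.101 head top 0.134 gap 0.033 stem 83.7959
[  9   9   9   9   9  20  40  60  76  83  85  84  83  83  84  83  83  83
  83  83  83  85  92 101 107 110 110 108 110 105  95  83  77  79  82  85
  86  86]
```

Call:
drive_tool --increments '[{"jaw":0.12,"x":0,"y":0,"z":0.0005,"wx":0,"wy":0,"wz":0},{"jaw":0.12,"x":0,"y":0,"z":0,"wx":0,"wy":0,"wz":0},{"jaw":0.12,"x":0,"y":0,"z":0,"wx":0,"wy":0,"wz":0},{"jaw":0.12,"x":0,"y":0,"z":0,"wx":0,"wy":0,"wz":0}]'

```text
time_s: 19.4
tool_pos: [0.5406, 0.0874, 0.2286]
tool_rot: [0.072, -3.105, 0.01]
ft_force: [1.9, 0.4, 1.8]
gripper_width: 0.0214
finger_force: 59.5
```

```bash
python3 fz.py; python3 -c "
from h import *
print(job_done())"
```

```text
[0.74 0.16 1.65] [0.58 0.59 0.45] [0.54062444 0.08739149 0.22860348]
the job is handed in; nothing more can be done
None
```

The job is handed in, and the hand-in gave no verdict: the crucible stands upright on the mat beside the dish, and the arm is holding the thermometer upright (within about 0.01 rad) with its head inside the ring, pressed in about 5 mm of its 10 mm travel (estimated from height and force).

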